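# Lay up the fence energiser: its cell into the child-resistant tub

## Task

The fence energiser is being put away for the winter. Open the amber child-resistant tub (press the white cap down hard, turn it anticlockwise, lift it off) and stand the cap on the blue coaster; lift the black cover off the energiser, take out the battery cell, drop it into the tub, and seat the cover fully back on its two pins. Leave the tub open, since more cells are coming, and leave the other things on the bench where they are.

Things in the scene. Friction and masses are not known exactly. Their poses are not given: they have to be found in the camera images.
- cap_mid (a point): Centre (half-way up) of the tub's white ribbed cap: 68 mm across, 26 mm high, open below, 45 g; its top is 97 mm above the bench at the start. Grip it firmly across its sides. Below it the tub is slimmer (64 mm), its shoulder 8 mm under the cap's lower edge. z is up; x agrees with the tub's x while locked.
- cap: The same cap, origin at the centre of its lower edge. Inner lugs sit in notches of the neck: it neither lifts nor turns until pressed straight down, against a spring, by about 4 mm (about 15 N; hard stop at 5 mm, about 18 N). Held down there, turn it anticlockwise seen from above by 35 to 90 degrees (60 is the middle); then it lifts straight off.
- tub_mouth (a point): Centre of the amber tub's mouth, level with the rim of its neck, 89 mm above the bench. The mouth is 49 mm across inside; with the cap off a white sprung ring of the same bore stands 7 mm above the rim. Inner floor 72 mm below the rim. Axes are the tub's, z up.
- tub: The amber tub, 64 mm across, held in a round wooden foot (116 mm across, 14 mm high, with a collar 82 mm across up to 34 mm) that is screwed to the bench: it does not move. Origin on its axis at bench level.
- coaster: Round blue ceramic coaster, 100 mm across, 8 mm thick, lying loose and flat on the bench; origin at the centre of its underside.
- cover: Black cover plate of the energiser, loose, 100 mm (its x) by 136 mm (its y) by 4 mm, 160 g; origin at the centre of its underside. Two 9.5 mm holes at y = -58 and +58 mm go over the pins. At the start it is seated on them. The same turned half round.
- cover_grip (a point): Centre of the upright grip rib on the cover: rib 60 mm long along the cover's x, 16 mm thick along its y, 26 mm high (4 to 30 mm above the cover's underside); this point is 17 mm above the underside. Pinch the rib from above across its thickness.
- seat (a point): Point where the origin of the seated cover lies on the energiser: middle of the bay opening, 92 mm above the bench. Axes are the energiser's, z up. Pins of 6 mm with tapered tips stand 12 mm up at y = -58 and +58 mm from here. The bay below opens 80 mm along x and 100 mm along y and is 72 mm deep.
- energiser: Green fence energiser, fixed: 150 mm along x, 210 mm along y, 92 mm high, origin at the centre of its underside (the seat point lies at y = +25 mm). At its -y end, beyond y = -62 mm, a black knob, red and green terminals stand up to 16 mm above its top. A clear patch of bench to lay the cover on is around x = 0.475, y = 0.045 m.
- cell: The same cell, origin at the centre of its lower end.
- cell_mid (a point): Centre (half-way up) of the orange and grey battery cell: upright cylinder 26 mm across, 65 mm long, 90 g, hidden under the cover at the start. It stands loose in a cup 16 mm high on the bay floor, directly below the seat point, its top 7 mm below the seat point. The z axis is its length.
- padlock: Black open padlock lying flat, 46 by 105 mm, 22 mm high; bystander. Origin under its middle.
- whistle: Red plastic whistle, 60 mm long, 22 mm high; bystander.
- probe: Stainless thermometer probe, round 44 mm head with a 130 mm stem, lying; bystander. Origin under the head.
- torch: Black and silver torch, 145 mm long, lying; bystander. Origin under its middle.
- mug: White mug, 82 mm across, 92 mm high; bystander.
- screwdriver: Screwdriver, 190 mm long, lying; bystander.
- boot_brush: Wooden boot brush, 190 by 52 mm, 52 mm high; bystander.
Mind the look-alikes: they are no part of the job. Of the things like the cap, leave any that is turquoise; of the rest the smaller one is meant.

How it is judged:
On the way, in this order (a step that is already met when the one before it is completed fails the run):
1. the cap is pressed down more than 3 mm on the neck (z of cap_mid in the frame of tub_mouth below -0.008 m).
2. the cap has been turned and is lifted clear of the tub's neck (height (world z) of cap_mid above 0.115 m), for 0.1 s.
3. the cap stands on the coaster, let go (horizontal distance between cap_mid and coaster below 0.035 m and z of cap_mid in the frame of coaster below 0.026 m and angle between cap_mid's own z axis and vertical below 0.15 rad and contact force between cap and the fingers below 0.1 N), for 0.2 s.
4. the cell is down inside the tub (horizontal distance between cell_mid and tub_mouth below 0.025 m and z of cell_mid in the frame of tub_mouth below -0.03 m), for 0.2 s.
5. the cover is seated on its pins again (distance between cover and seat below 0.006 m and z of cover in the frame of seat below 0.003 m and angle between the x axis of cover and the x axis of seat, either way round below 0.06 rad), for 0.2 s.
At the end, for the whole second after the job is handed in: Cell inside the tub (middle within 25 mm of its axis, over 30 mm below the rim); cap upright on the coaster (centres within 35 mm, coaster moved under 50 mm); cover flat on its seat over both pins (within 6 mm, under 3 mm high, turned under 0.06 rad); all let go and at rest (all of step 4 and all of step 5 and horizontal distance between cap_mid and coaster below 0.035 m and z of cap_mid in the frame of coaster below 0.026 m and angle between cap_mid's own z axis and vertical below 0.15 rad and linear speed of each of cap, cell, cover below 0.02 m/s and distance of coaster from where it was at the start of the episode below 0.05 m); the robot touches nothing.
It fails at once if a bystander on the bench (padlock, whistle, probe, torch, mug, screwdriver or boot brush) is moved by more than 30 mm (distance of any of padlock, whistle, probe, torch, mug, screwdriver, boot_brush from where it was at the start of the episode above 0.03 m).
It also fails if it takes over 72 s, if anything falls off the work surface, if the arm or the gripper's body presses on something with over 40 N, if the wrist force passes 120 N, or if a joint passes its speed limit or range.

## Robot

A 6-joint arm with a two-finger parallel gripper is mounted at the origin on the work surface. World frame = base frame: x ahead of the robot, y to its left, z up, the work surface at z = 0. Lengths are in m, angles in rad, forces in N, time in s.
With the tool pointing down it reaches from about 0.425 to 0.925 m from the base axis. Payload 12.5 kg.
Tool frame: the origin (TCP) lies midway between the tips of the shut fingers; the grasp point (between the pads) lies 19 mm behind it; z points along the fingers, y is the direction in which the jaws open and shut (so a half turn about z gives the same grasp; the last joint's range is limited). The gripper opens to 85 mm and grips with 20 to 120 N. Pads are 22 mm wide; open, the fingers measure 114 mm over their backs; the gripper's body (76 mm by 85 mm) begins 54 mm behind the grasp point. The pads swing forward as they close: fully open they stand 13 mm farther back than shut.
Start: joints at [-1.271, 0.491, 1.559, -0, 1.092, -0.106], TCP at [0.247, -0.574, 0.231] pointing down, gripper open.
Joint ranges: [-3.1, 3.1], [-0.84, 2.19], [0.05, 2.79], [-1.13, 4.28], [0.06, 2.93], [-2.69, 2.69]. Speed limits (rad/s): [2.22, 2.22, 2.79, 3.14, 3.14, 3.14].

## Interface

Orientations are given as a rotation vector (axis times angle).
In Python, from workcell import sense, vision, ticket gives the robot as it stands.
- The arm moves only by the tool step_arm, never from a script. Its argument "rows" is a list of rows, each a list of 3 entries, a list of its own where there are three numbers: the closure, from 0 (fully open) to 1 (shut), then the shift along the tool's x, y, z in mm, then the turn about the tool's z in degrees. In form: [[hand, [dx, dy, dz], roll], ...]. A call has 1 to 5 rows; each row is the pose to reach, as a shift and turn from the pose commanded when the call began, along the tool's axes at that moment; what a row does not reach only later rows make up. A row lasts 1/10 s, in which the tool goes at most 50 mm and 8.59 degrees, less where a joint would pass 70% of its speed; a pose out of reach is approached as far as the arm can. A call with a gripper value outside its range is refused whole. The fingers move at their own pace and stop on an object; the grip force is fixed at half the most. Time passes only in rows, so rows that repeat a pose let the fingers close. It gives the time, the measured TCP pose, the force and the opening at its end, in the units of the state.
- sense(): the state, without advancing time (a new reading comes with each control period).
- vision.camera(name): name is "side" or "top" or "wrist"; returns a dict with "image" (420x560x3 uint8, red, green, blue), "K" (3x3 intrinsics, pixels), "dist_coeffs" ([k1, k2, p1, p2, k3] as OpenCV has them; the pictures are not rectified), "rvec" (rotation vector, rad) and "tvec" (3), from world to camera coordinates, as OpenCV has them. Camera axes: x right, y down, z forward; pixel columns grow to the right and rows downward; lengths in m; the calibration is good to about 2 mm. A picture is of the moment at which its call begins. There is no depth.
- ticket.hand_in(): hands the job in, once; it reports no verdict.
The state is a dict: "t": time; "q": joint angles; "dq": joint speeds; "tau": joint torques, N m; "tcp_pos": TCP position; "tool_rot": TCP orientation; "wrist_force": force on the tool from outside, world axes, zero at the start; "moment": the same for the moment, N m; "opening": finger opening in m.
Only numpy, scipy, OpenCV 4.12 (cv2) and the standard library are available. Lean on these libraries where they do the work, as an engineer would, in place of code of your own. Each camera call takes 0.05 s, during which the arm holds its last target.

## Working session

There is one attempt and no reset: what is moved stays moved. The work goes in short steps, Python scripts to look and compute and a tool call to move; the robot and the scene stay as the last step left them, time stands still between calls to the robot, and variables do not carry over. Pictures are saved under pics/ and viewed, and the job is handed in when it is done.

Besides the shell and the picture viewer there is one more tool, called after "Request:" as name(argument=value, ...), one argument or row to a line, values as JSON. step_arm: Moves the arm, as the interface text tells. Its arguments: {"type":"object","properties":{"rows":{"type":"array"}},"required":["rows"]}

```bash
ls; mkdir -p pics
python3 - <<'E'
from workcell import sense, vision
import cv2
s=sense();print(s)
for n in("side","top","wrist"):
    c=vision.camera(n);cv2.imwrite(f"pics/{n}0.png",c["image"][:,:,::-1])
    print(n,c["K"],c["dist_coeffs"],c["rvec"],c["tvec"])
E
```

```text
pics
{'t': 0.0, 'q': array([-1.27059262e+00,  4.91558728e-01,  1.55947132e+00, -2.61487429e-05,
        1.09172315e+00, -1.05610020e-01]), 'dq': array([-0.00106656,  0.00178949, -0.00048409, -0.00108726,  0.00056011,
        0.00056459]), 'tau': array([-9.06170881e-04, -6.18454456e+01, -2.61590409e+01, -1.68692773e-04,
        4.11769288e-03, -4.83903477e-06]), 'tcp_pos': array([ 0.24666659, -0.57400124,  0.23072073]), 'tool_rot': array([-3.07600970e+00, -6.32871852e-01,  2.13278313e-04]), 'wrist_force': array([-0.24075296,  0.72088245,  0.3587197 ]), 'moment': array([ 0.0101078 , -0.00256707,  0.03407225]), 'opening': 0.08521414215465041}
side [[396.32252088   0.         276.96241069]
 [  0.         396.32252088 207.05801988]
 [  0.           0.           1.        ]] [-0.09065011  0.          0.          0.          0.        ] [ 2.1274257  -0.14484357  0.0570675 ] [-0.52684446  0.16865854  0.89596696]
top [[468.41874958   0.         282.62279871]
 [  0.         468.41874958 205.07425045]
 [  0.           0.           1.        ]] [-0.00968049  0.          0.          0.          0.        ] [ 2.14248886 -2.1660608   0.10226041] [0.07895961 0.55254662 1.20643848]
wrist [[296.11894761   0.         276.0220291 ]
 [  0.         296.11894761 208.57585557]
 [  0.           0.           1.        ]] [-0.02899697  0.          0.          0.          0.        ] [-2.41103756  1.58835681  0.23700883] [-0.6256779  -0.03751542  0.37914169]
```

View pics/top0.png

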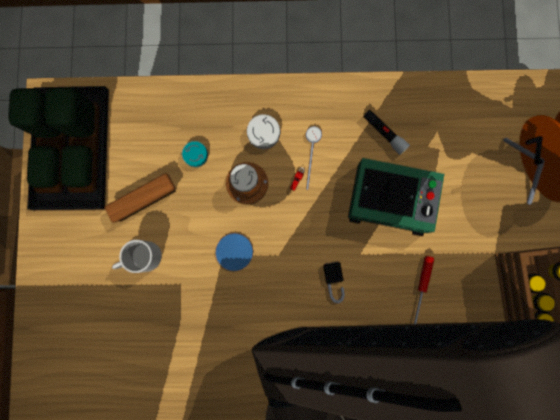

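View pics/side0.png

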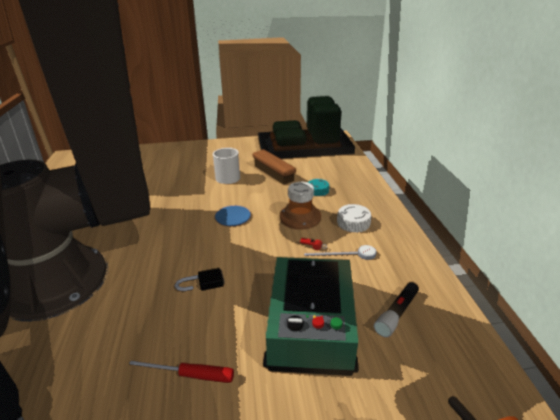

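View pics/wrist0.png

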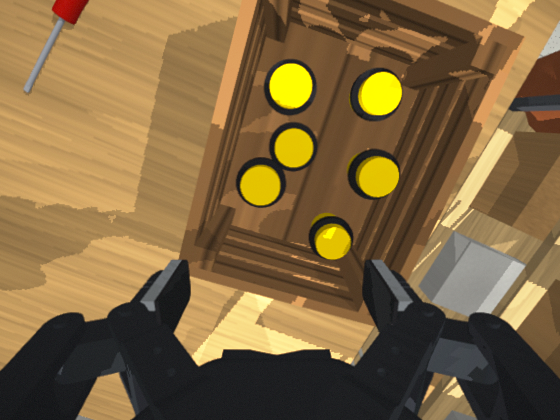

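The top view shows the tub cap near (244,178), a larger white look-alike near (263,130), the turquoise one at (195,153), the coaster near (234,252) and the energiser near (397,195). I'll enlarge these areas next.

```bash
cat > h.py <<'E'
import numpy as np, cv2
from workcell import sense, vision
def cam(n): return vision.camera(n)
def save(c,f,box=None,k=1):
    im=c["image"][:,:,::-1]
    if box: x0,y0,x1,y1=box; im=im[y0:y1,x0:x1]
    im=cv2.resize(im,None,fx=k,fy=k,interpolation=cv2.INTER_CUBIC); cv2.imwrite("pics/"+f,im)
def back(c,uv,z):
    R=cv2.Rodrigues(np.array(c["rvec"],float))[0];t=np.array(c["tvec"],float)
    p=cv2.undistortPoints(np.array([[uv]],float),c["K"],np.array(c["dist_coeffs"],float))[0,0]
    d=R.T@np.array([p[0],p[1],1.]);o=-R.T@t
    return o+d*(z-o[2])/d[2]
def proj(c,P):
    return cv2.projectPoints(np.array(P,float).reshape(-1,3),np.array(c["rvec"],float),np.array(c["tvec"],float),c["K"],np.array(c["dist_coeffs"],float))[0].reshape(-1,2)
def tri(c1,u1,c2,u2):
    A=[];b=[]
    for c,u in((c1,u1),(c2,u2)):
        R=cv2.Rodrigues(np.array(c["rvec"],float))[0];t=np.array(c["tvec"],float)
        p=cv2.undistortPoints(np.array([[u]],float),c["K"],np.array(c["dist_coeffs"],float))[0,0]
        for k in(0,1): A.append(p[k]*R[2]-R[k]);b.append(t[k]-p[k]*t[2])
    x=np.linalg.lstsq(np.array(A),np.array(b),rcond=None);return x[0]
E
python3 - <<'E'
from h import *
c=cam("top");save(c,"t1.png",(180,100,320,280),4.3//1);save(c,"t2.png",(340,140,460,250),6)
c=cam("side");save(c,"s1.png",(200,160,400,260),4);save(c,"s2.png",(250,240,380,380),4)
E
```

```text
(no output)
```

View pics/t1.png

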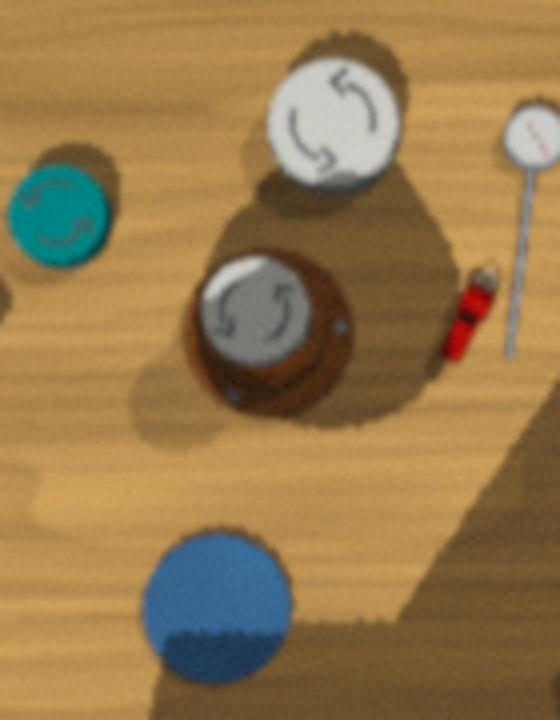

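View pics/t2.png

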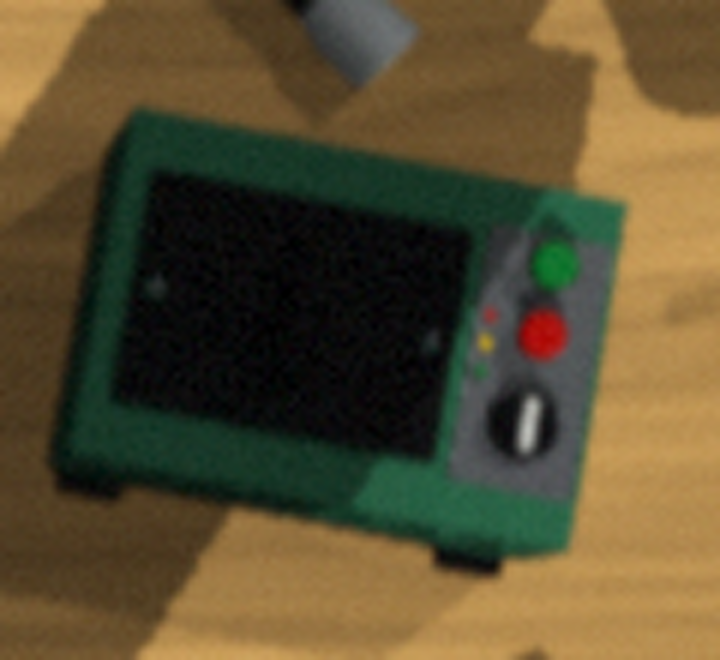

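View pics/s1.png

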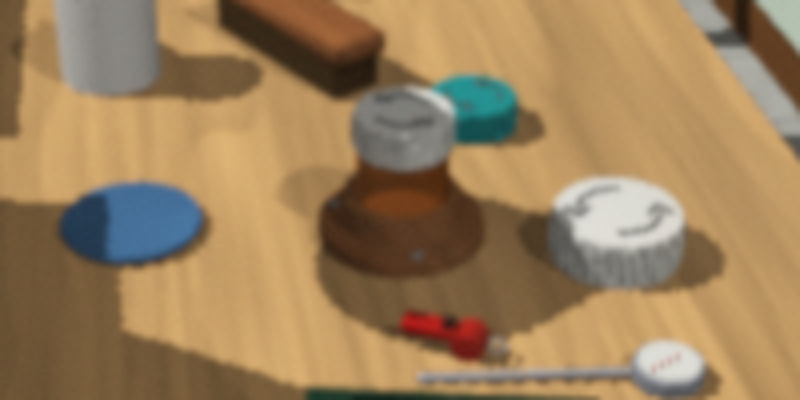

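View pics/s2.png

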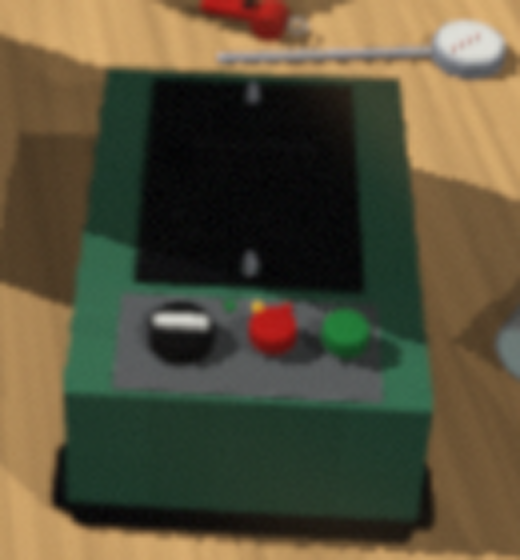

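Run:
```python
from h import *
np.set_printoptions(precision=4,suppress=True)
c=cam("top");s=cam("side")
o=-.375
T1=lambda x,y:(180+x/4+o,100+y/4+o); T2=lambda x,y:(340+x/6+o,140+y/6+o)
S1=lambda x,y:(200+x/4+o,160+y/4+o); S2=lambda x,y:(250+x/4+o,240+y/4+o)
print("cap",back(c,T1(256,311),.097),back(s,S1(404,107),.097),tri(c,T1(256,311),s,S1(404,107)))
print("coaster",back(c,T1(218,607),.008),back(s,S1(132,222),.008))
for n,a,b in(("pin1",(156,287),(253,92)),("pin2",(431,342),(250,263))):
  print(n,back(c,T2(*a),.1),back(s,S2(*b),.1),tri(c,T2(*a),s,S2(*b)))
q=[back(c,T2(*p),.096) for p in((152,172),(475,235),(437,458),(112,400))]
print(np.array(q),np.mean(q,0))
```

```text
cap [0.6176 0.1696 0.097 ] [0.6182 0.1734 0.097 ] [0.6173 0.1693 0.0993]
coaster [0.4332 0.2042 0.008 ] [0.4323 0.1984 0.008 ]
pin1 [ 0.5875 -0.1364  0.1   ] [ 0.5867 -0.14    0.1   ] [ 0.5877 -0.1368  0.0972]
pin2 [ 0.563  -0.2496  0.1   ] [ 0.5624 -0.2525  0.1   ] [ 0.5631 -0.2502  0.0975]
[[ 0.6369 -0.1368  0.096 ]
 [ 0.6084 -0.2708  0.096 ]
 [ 0.5149 -0.2511  0.096 ]
 [ 0.5408 -0.1173  0.096 ]] [ 0.5753 -0.194   0.096 ]
```

```bash
cat >> h.py <<'E'
def go(x,y,z,yaw=None):
    "shift/roll from measured pose; yaw = direction of tool y, deg"
    s=sense();R=cv2.Rodrigues(s["tool_rot"])[0]
    d=R.T@(np.array([x,y,z])-s["tcp_pos"])*1000
    cy=np.degrees(np.arctan2(R[1,1],R[0,1]))
    r=0 if yaw is None else -((yaw-cy+90)%180-90)
    print("t %.2f tcp"%s["t"],s["tcp_pos"].round(4),"yaw %.1f tilt %.4f op %.4f q6 %.2f F"%(cy,R[2,2],s["opening"],s["q"][5]),s["wrist_force"].round(1),"\n shift",d.round(1),"roll %.1f"%r)
E
python3 -c "
from h import *
go(.6176,.1710,.19)"
```

```text
t 0.35 tcp [ 0.2467 -0.5742  0.2312] yaw -66.7 tilt -1.0000 op 0.0855 q6 -0.11 F [0.3 0.6 0.1] 
 shift [ 634.9 -538.3   41.3] roll 0.0
```

Request:
step_arm(
  rows=[
    [0,[635,-538,0],0],
    [0,[635,-538,0],0],
    [0,[635,-538,0],0],
    [0,[635,-538,0],0],
    [0,[635,-538,0],0],
  ],
)

```text
t: 0.85
tcp_pos: [0.3587, -0.3487, 0.2314]
tool_rot: [3.077, 0.632, 0.0]
wrist_force: [1.5, -0.8, -0.1]
opening: 0.0855
```

```bash
python3 -c "
from h import *
go(.6176,.1710,.19)"
```

```text
t 0.85 tcp [ 0.3587 -0.3487  0.2314] yaw -66.8 tilt -1.0000 op 0.0855 q6 0.26 F [ 1.5 -0.8 -0.1] 
 shift [ 442.9 -375.4   41.3] roll 0.0
```

Request:
step_arm(
  rows=[
    [0,[443,-375,0],0],
    [0,[443,-375,0],0],
    [0,[443,-375,0],0],
    [0,[443,-375,0],0],
    [0,[443,-375,0],0],
  ],
)

```text
t: 1.35
tcp_pos: [0.4704, -0.1248, 0.2316]
tool_rot: [3.077, 0.633, 0.001]
wrist_force: [0.3, -1.4, -0.4]
opening: 0.0858
```

Request:
step_arm(
  rows=[
    [0,[252,-213,20],0],
    [0,[252,-213,20],0],
    [0,[252,-213,20],0],
    [0,[252,-213,20],0],
    [0,[252,-213,20],0],
  ],
)

```text
t: 1.85
tcp_pos: [0.5819, 0.0987, 0.2161]
tool_rot: [3.077, 0.633, 0.0]
wrist_force: [1.1, -1.0, 1.0]
opening: 0.0859
```

```bash
python3 -c "
from h import *
go(.6176,.1710,.19)
save(cam('wrist'),'w1.png')"
```

```text
t 1.85 tcp [0.5819 0.0987 0.2161] yaw -66.7 tilt -1.0000 op 0.0859 q6 1.22 F [ 1.1 -1.   1. ] 
 shift [ 61.4 -52.4  26.1] roll 0.0
```

View pics/w1.png

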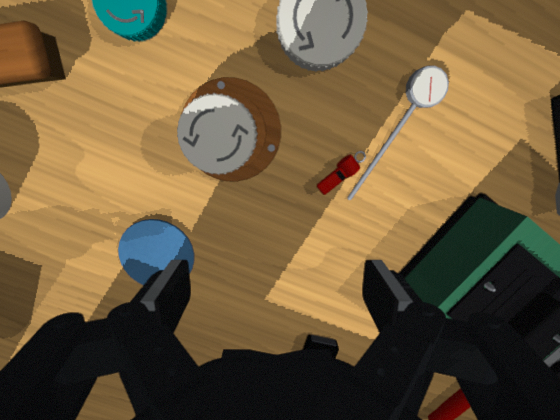

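The wrist view shows the cap top centred near (217,133) and the coaster near (156,250).

```bash
python3 -c "
from h import *
c=cam('wrist')
print(back(c,(217,133.5),.097),back(c,(156,250),.008))
save(c,'w1c.png',(90,70,310,300),2.6)
for P in [(.6176,.1705,.097)]:
  print(proj(c,P))"
```

```text
[0.62158717 0.17410951 0.097     ] [0.44214896 0.21095931 0.008     ]
[[219.32581224 139.56344517]]
```

View pics/w1c.png

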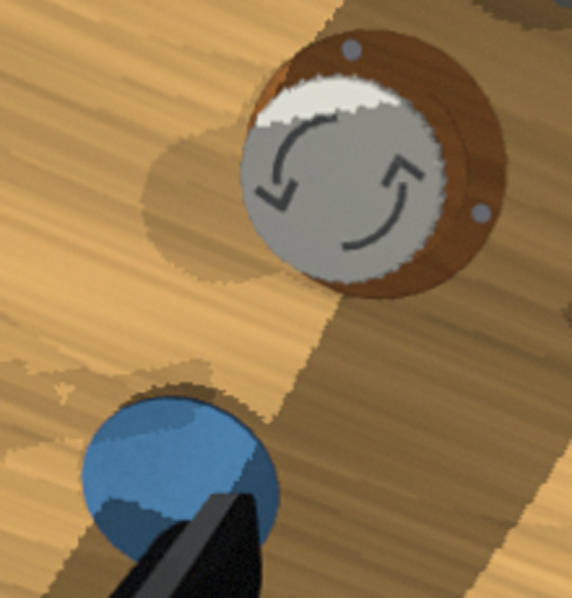

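```bash
python3 -c "
from h import *
c=cam('wrist')
print(back(c,(221.3,138.6),.097),back(c,(159.5,258.5),.008))
go(.618,.1705,.13)
"
```

```text
[0.61738572 0.1662886  0.097     ] [0.43047539 0.19991729 0.008     ]
t 2.00 tcp [0.5816 0.0989 0.2155] yaw -66.5 tilt -1.0000 op 0.0853 q6 1.22 F [-0.   0.2 -0.1] 
 shift [ 61.9 -51.2  85.4] roll 0.0
```

Request:
step_arm(
  rows=[
    [0,[61,-52,60],0],
    [0,[61,-52,60],0],
    [0,[61,-52,60],0],
    [0,[61,-52,60],0],
  ],
)

```text
t: 2.4
tcp_pos: [0.6164, 0.1677, 0.1554]
tool_rot: [3.077, 0.634, -0.003]
wrist_force: [0.2, -0.6, 0.5]
opening: 0.085
```

```bash
python3 -c "
from h import *
go(.6177,.1695,.13)
c=cam('wrist');save(c,'w2.png'); print(proj(c,(.6177,.1695,.097)))
s=sense(); R=cv2.Rodrigues(s['tool_rot'])[0]
for z in (0,-.013): print(proj(c,s['tcp_pos']+R[:,2]*z+R[:,1]*.0425),proj(c,s['tcp_pos']+R[:,2]*z-R[:,1]*.0425))
"
```

```text
t 2.40 tcp [0.6164 0.1677 0.1554] yaw -66.7 tilt -1.0000 op 0.0850 q6 1.33 F [ 0.2 -0.6  0.5] 
 shift [ 2.  -1.1 25.4] roll 0.0
[[272.91062078 223.31445697]]
[[355.04245873 264.77769053]] [[194.62627515 264.62439759]]
[[361.77224257 277.344045  ]] [[187.6596024  277.17139782]]
```

View pics/w2.png

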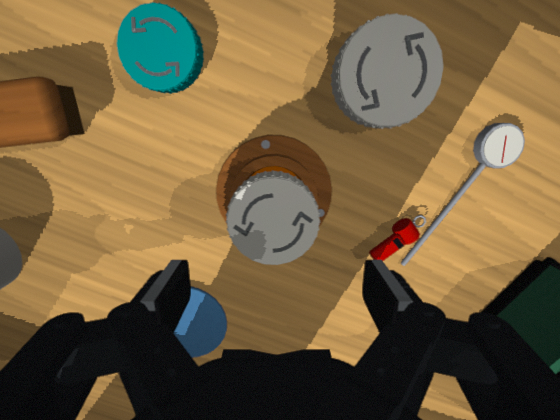

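```bash
python3 -c "
from h import *
c=cam('wrist');save(c,'w2c.png',(210,150,340,280),5)
print(back(c,(273.5,218),.097))
"
```

```text
[0.62157957 0.17009268 0.097     ]
```

View pics/w2c.png

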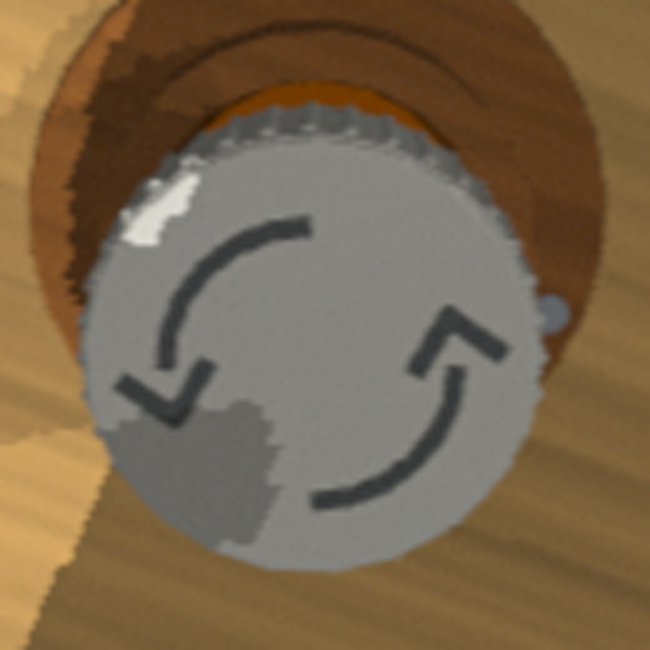

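Request:
step_arm(
  rows=[
    [0,[3,-1,45],0],
    [0,[3,-1,75],0],
    [0,[3,-1,88],0],
    [0,[3,-1,88],0],
    [0,[3,-1,88],0],
  ],
)

```text
t: 3.0
tcp_pos: [0.6199, 0.17, 0.0698]
tool_rot: [3.077, 0.632, 0.003]
wrist_force: [0.5, 0.8, 0.4]
opening: 0.0856
```

```bash
python3 -c "
from h import *
go(.6190,.1695,.067)
c=cam('wrist');save(c,'w3.png',(140,130,420,340),2.8)
c=cam('side');save(c,'s3.png',(240,140,370,240),6)
"
```

```text
t 3.00 tcp [0.6199 0.17   0.0698] yaw -66.8 tilt -1.0000 op 0.0856 q6 1.33 F [0.5 0.8 0.4] 
 shift [-1.1  0.1  2.8] roll 0.0
```

View pics/w3.png

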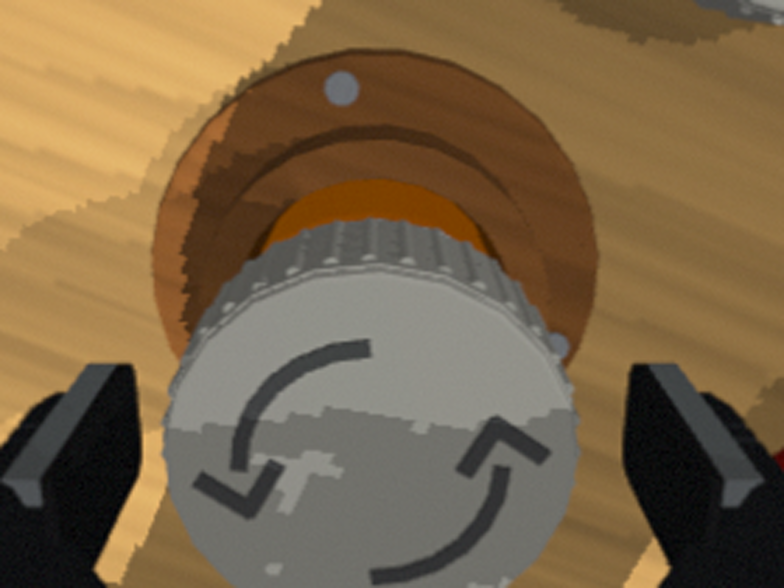

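View pics/s3.png

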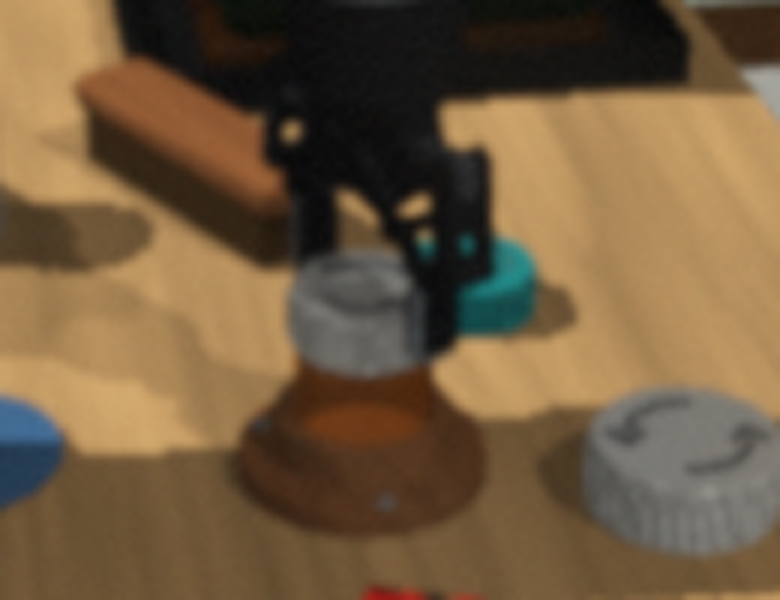

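Request:
step_arm(
  rows=[
    [0,[-0.5,-1.6,0],0],
    [1,[-0.5,-1.6,0],0],
    [1,[-0.5,-1.6,0],0],
    [1,[-0.5,-1.6,0],0],
    [1,[-0.5,-1.6,0],0],
  ],
)

```text
t: 3.6
tcp_pos: [0.6182, 0.1719, 0.0689]
tool_rot: [3.077, 0.633, 0.001]
wrist_force: [-1.3, -0.7, 5.7]
opening: 0.0651
```

Request:
step_arm(
  rows=[
    [1,[0,0,0],0],
    [1,[0,0,0],0],
  ],
)

```text
t: 3.8
tcp_pos: [0.6183, 0.1719, 0.0689]
tool_rot: [3.077, 0.633, 0.001]
wrist_force: [-2.0, 0.8, 5.9]
opening: 0.0656
```

```bash
python3 -c "
from h import *
go(.6190,.1695,.067)
c=cam('wrist');save(c,'w4.png',(140,130,420,340),2.8)
c=cam('side');save(c,'s4.png',(240,140,370,240),6)
"
```

```text
t 3.80 tcp [0.6183 0.1719 0.0689] yaw -66.7 tilt -1.0000 op 0.0656 q6 1.33 F [-2.   0.8  5.9] 
 shift [-0.2  2.5  1.9] roll 0.0
```

View pics/w4.png

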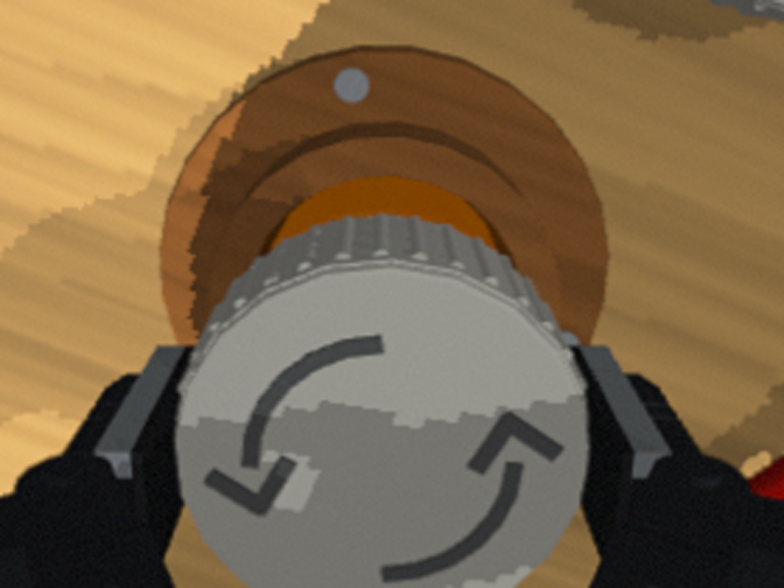

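View pics/s4.png

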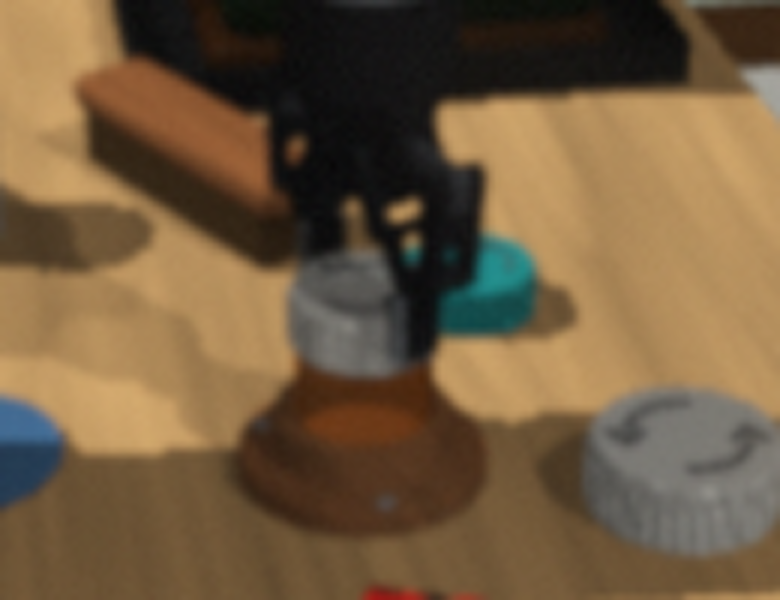

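```bash
python3 -c "
from h import *
c=cam('wrist');save(c,'w5.png',(190,200,370,380),3.3)
s=sense(); R=cv2.Rodrigues(s['tool_rot'])[0]
for x in (-.003,0,.003,.006):
  C=s['tcp_pos']+R[:,0]*x; C[2]=.097
  a=np.linspace(0,2*np.pi,361); P=C+np.c_[.034*np.cos(a),.034*np.sin(a),0*a]
  p=proj(c,P); print(x,p.min(0),p.max(0))
T=s['tcp_pos']+R[:,2]*-.006
for x in(-.011,.011): print(proj(c,T+R[:,0]*x+R[:,1]*.034))
"
```

```text
-0.003 [196.82638294 227.93040864] [349.85794927 360.54618225]
0 [196.27066185 221.02394961] [350.37303864 355.54933741]
0.003 [195.70908566 214.01618744] [350.89354892 350.482468  ]
0.006 [195.14160916 206.90557522] [351.41952169 345.34439069]
[[338.54357442 288.10484129]]
[[341.31200321 249.73761987]]
```

View pics/w5.png

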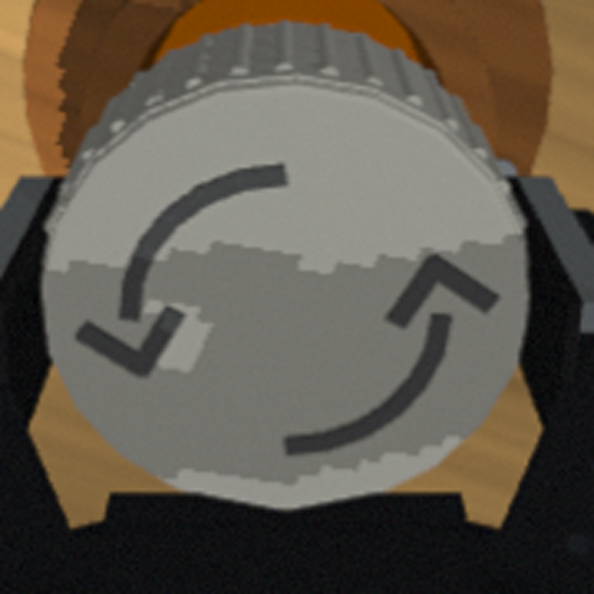

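Request:
step_arm(
  rows=[
    [1,[0,0,2],0],
    [1,[0,0,4],0],
    [1,[0,0,5],0],
    [1,[0,0,5],0],
  ],
)

```text
t: 4.35
tcp_pos: [0.6183, 0.1719, 0.0648]
tool_rot: [3.077, 0.633, 0.002]
wrist_force: [-5.3, -0.9, 16.5]
opening: 0.0653
```

Request:
step_arm(
  rows=[
    [1,[0,0,1],0],
    [1,[0,0,1],0],
  ],
)

```text
t: 4.55
tcp_pos: [0.6183, 0.1719, 0.0645]
tool_rot: [3.077, 0.633, 0.003]
wrist_force: [-7.3, -1.1, 21.9]
opening: 0.0655
```

```bash
python3 -c "
from h import *
go(.6190,.1695,.067)
print(sense()['moment'])
c=cam('wrist');save(c,'w6.png',(190,200,370,380),3.3)
c=cam('side');save(c,'s6.png',(240,140,370,240),6)
"
```

```text
t 4.55 tcp [0.6183 0.1719 0.0645] yaw -66.7 tilt -1.0000 op 0.0655 q6 1.33 F [-7.3 -1.1 21.9] 
 shift [-0.3  2.5 -2.5] roll 0.0
[-0.30801691  1.09134816 -0.0430099 ]
```

View pics/w6.png

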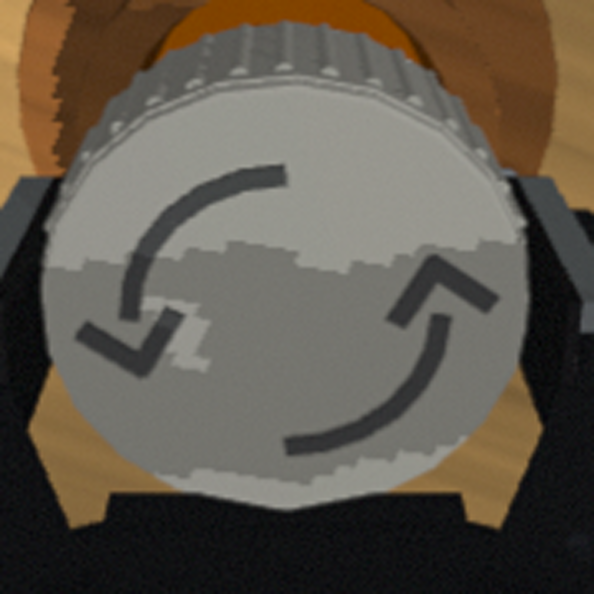

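View pics/s6.png

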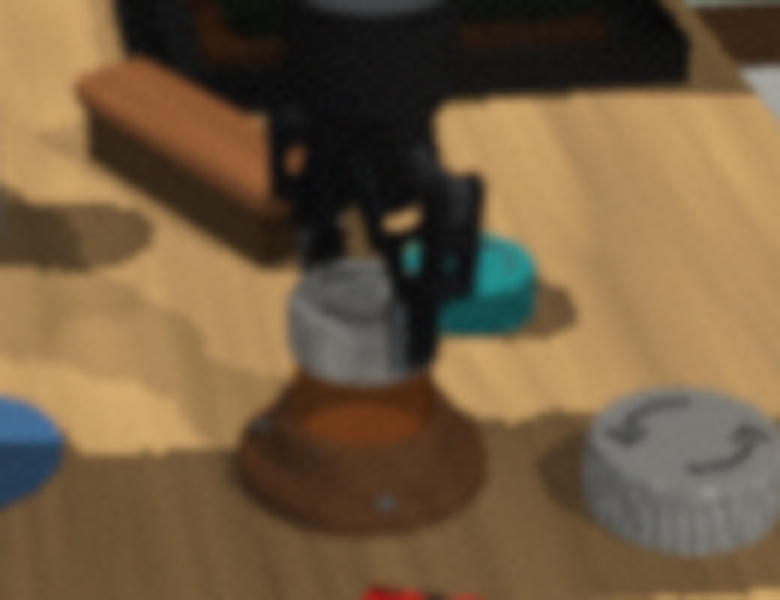

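Request:
step_arm(
  rows=[
    [1,[0,0,0],-6],
    [1,[0,0,0],-14],
    [1,[0,0,0],-22],
    [1,[0,0,0],-30],
    [1,[0,0,0],-30],
  ],
)

```text
t: 5.15
tcp_pos: [0.6192, 0.1721, 0.0645]
tool_rot: [2.804, 1.414, 0.006]
wrist_force: [-2.4, 0.4, 18.1]
opening: 0.0656
```

```bash
python3 -c "
from h import *
go(.6190,.1695,.067)
print(sense()['moment'])
c=cam('wrist');save(c,'w7.png',(190,200,370,380),3.3)
"
```

```text
t 5.15 tcp [0.6192 0.1721 0.0645] yaw -36.5 tilt -1.0000 op 0.0656 q6 0.80 F [-2.4  0.4 18.1] 
 shift [-2.2  1.4 -2.5] roll 0.0
[0.06542491 0.48326396 0.29815474]
```

View pics/w7.png

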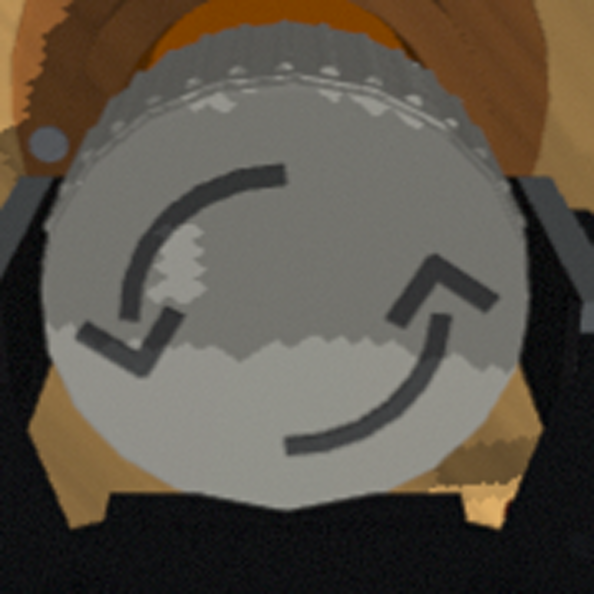

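The cap turned with the gripper: the foot's screw moved in view and the arrows stayed put. I'll go on to about 62°.

Request:
step_arm(
  rows=[
    [1,[0,0,0.3],-8],
    [1,[0,0,0.3],-16],
    [1,[0,0,0.3],-24],
    [1,[0,0,0.3],-32],
    [1,[0,0,0.3],-32],
  ],
)

```text
t: 5.7
tcp_pos: [0.6185, 0.1724, 0.0645]
tool_rot: [2.305, 2.133, 0.004]
wrist_force: [-6.9, 1.6, 22.8]
opening: 0.0656
```

Request:
step_arm(
  rows=[
    [1,[0,0,-5],0],
    [1,[0,0,-10],0],
    [1,[0,0,-15],0],
    [1,[0,0,-20],0],
    [1,[0,0,-20],0],
  ],
)

```text
t: 6.2
tcp_pos: [0.618, 0.1718, 0.0823]
tool_rot: [2.312, 2.128, 0.0]
wrist_force: [-1.4, 1.7, 0.8]
opening: 0.0655
```

```bash
python3 -c "
from h import *
go(.432,.201,.13)
print(sense()['moment'])
c=cam('wrist');save(c,'w8.png',(100,100,460,400),2)
c=cam('side');save(c,'s8.png',(200,140,370,240),4)
"
```

```text
t 6.20 tcp [0.618  0.1718 0.0823] yaw -4.7 tilt -1.0000 op 0.0655 q6 0.25 F [-1.4  1.7  0.8] 
 shift [  13.7 -187.8  -47.7] roll 0.0
[ 0.33976166  0.28867324 -0.00485255]
```

View pics/w8.png

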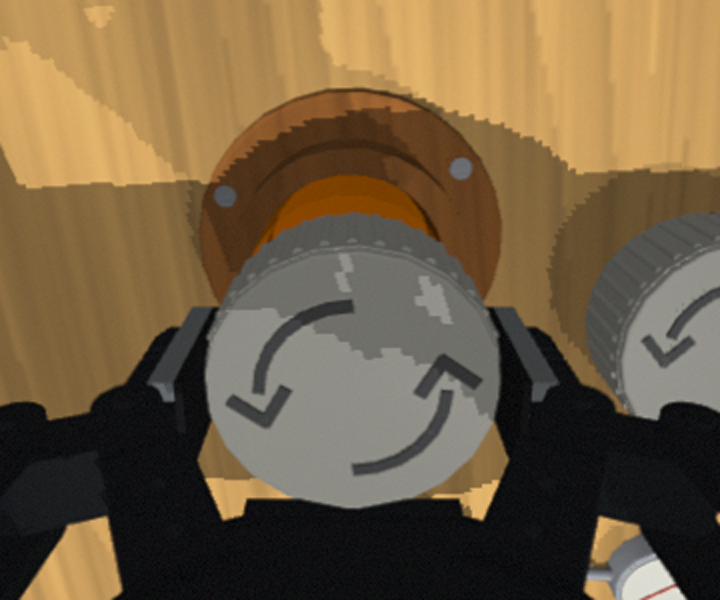

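View pics/s8.png

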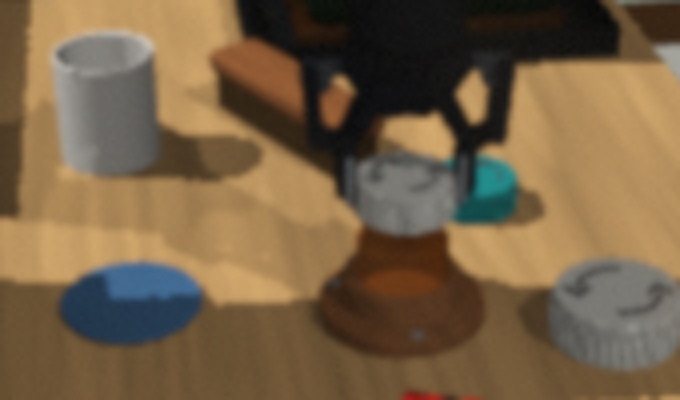

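Request:
step_arm(
  rows=[
    [1,[0,0,-40],0],
    [1,[0,0,-60],0],
    [1,[15,-50,-60],0],
    [1,[15,-100,-60],0],
    [1,[15,-150,-60],0],
  ],
)

```text
t: 6.8
tcp_pos: [0.4702, 0.1989, 0.1416]
tool_rot: [2.311, 2.127, 0.0]
wrist_force: [0.8, 0.5, -1.1]
opening: 0.0656
```

Request:
step_arm(
  rows=[
    [1,[0,-38,0],0],
    [1,[0,-38,0],0],
    [1,[0,-38,0],0],
  ],
)

```text
t: 7.1
tcp_pos: [0.4343, 0.2023, 0.1422]
tool_rot: [2.31, 2.128, 0.002]
wrist_force: [-0.0, -0.1, -0.8]
opening: 0.0657
```

```bash
python3 -c "
from h import *
go(.432,.202,.13)
print(sense()['moment'])
c=cam('wrist');save(c,'w9.png',(100,100,460,400),2)
c=cam('side');save(c,'s9.png',(200,100,370,240),4)
c=cam('top');save(c,'t9.png',(150,100,350,300),3)
"
```

```text
t 7.10 tcp [0.4343 0.2023 0.1422] yaw -4.7 tilt -1.0000 op 0.0657 q6 0.38 F [-0.  -0.1 -0.8] 
 shift [-0.5 -2.3 12.2] roll 0.0
[0.02273613 0.02696349 0.06218315]
```

View pics/w9.png

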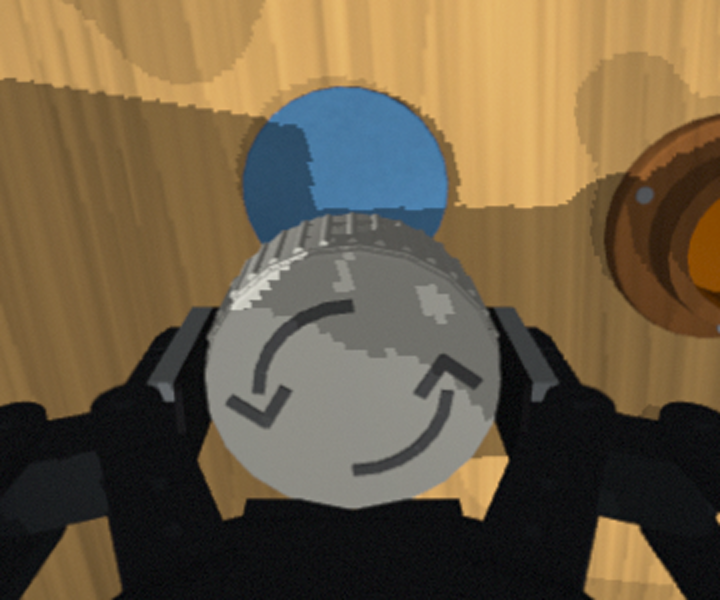

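View pics/s9.png

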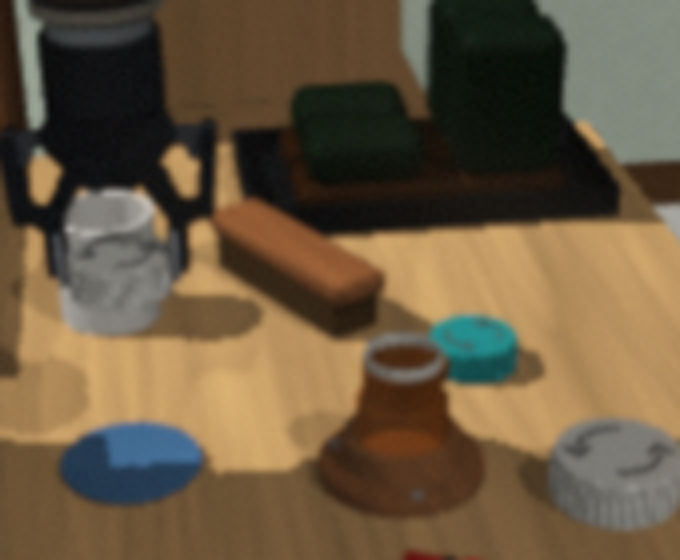

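View pics/t9.png

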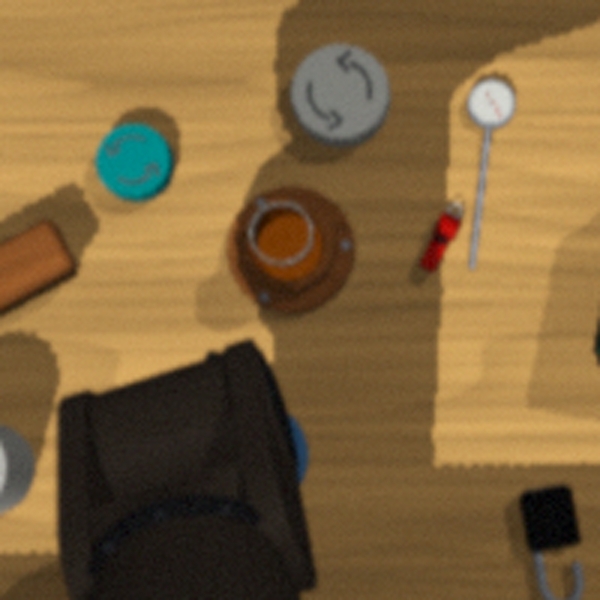

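```bash
python3 -c "
from h import *
c=cam('wrist')
a=np.linspace(0,2*np.pi,361)
for C in ((.431,.198,.008),(.431,.202,.008),(.431,.206,.008)):
  p=proj(c,np.array(C)+np.c_[.05*np.cos(a),.05*np.sin(a),0*a]); print(C,p.min(0),p.max(0))
go(.431,.202,.007)
"
```

```text
(0.431, 0.198, 0.008) [219.69500627 149.87655729] [323.15066963 249.67537362]
(0.431, 0.202, 0.008) [219.12184774 145.46898546] [322.99284449 246.06827074]
(0.431, 0.206, 0.008) [218.54471504 141.02621657] [322.83323791 242.43232665]
t 7.30 tcp [0.4351 0.2019 0.1417] yaw -4.8 tilt -1.0000 op 0.0655 q6 0.38 F [-0.  -0.1  0. ] 
 shift [ -0.3  -4.2 134.7] roll 0.0
```

Request:
step_arm(
  rows=[
    [1,[0,-3,45],0],
    [1,[0,-3,90],0],
    [1,[0,-3,118],0],
    [1,[0,-3,130],0],
    [1,[0,-3,130],0],
  ],
)

```text
t: 7.8
tcp_pos: [0.431, 0.202, 0.0106]
tool_rot: [-2.311, -2.126, 0.004]
wrist_force: [-0.0, -0.0, -0.6]
opening: 0.0655
```

Request:
step_arm(
  rows=[
    [1,[0,0,3],0],
    [1,[0,0,4],0],
    [1,[0,0,4],0],
  ],
)

```text
t: 8.1
tcp_pos: [0.4316, 0.2024, 0.0087]
tool_rot: [2.311, 2.127, 0.002]
wrist_force: [0.8, -0.6, -0.5]
opening: 0.0657
```

Request:
step_arm(
  rows=[
    [1,[0,0,1],0],
    [1,[0,0,1],0],
  ],
)

```text
t: 8.3
tcp_pos: [0.4312, 0.2024, 0.0072]
tool_rot: [2.311, 2.127, 0.001]
wrist_force: [-0.3, -0.7, -0.5]
opening: 0.0657
```

```bash
python3 -c "
from h import *
go(.432,.2025,.0065)
c=cam('wrist');save(c,'w10.png',(100,100,460,400),2)
c=cam('side');save(c,'s10.png',(170,160,320,260),5)
"
```

```text
t 8.30 tcp [0.4312 0.2024 0.0072] yaw -4.7 tilt -1.0000 op 0.0657 q6 0.38 F [-0.3 -0.7 -0.5] 
 shift [0.2 0.8 0.7] roll 0.0
```

View pics/w10.png

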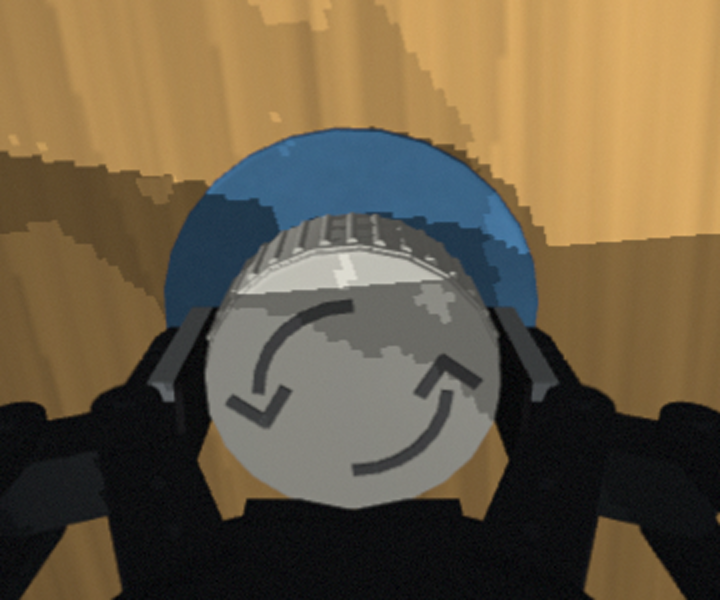

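View pics/s10.png

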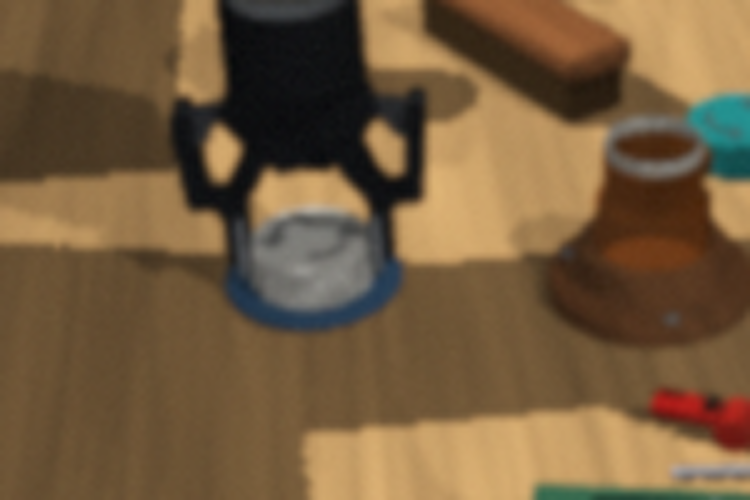

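Request:
step_arm(
  rows=[
    [1,[0,0,1],0],
    [1,[0,0,1],0],
  ],
)

```text
t: 8.6
tcp_pos: [0.4312, 0.2023, 0.0065]
tool_rot: [2.311, 2.127, 0.001]
wrist_force: [-2.4, -0.7, 12.2]
opening: 0.0657
```

Request:
step_arm(
  rows=[
    [1,[0,0,0.7],0],
    [1,[0,0,0.7],0],
  ],
)

```text
t: 8.8
tcp_pos: [0.4312, 0.2024, 0.0064]
tool_rot: [2.311, 2.127, 0.002]
wrist_force: [-5.0, -1.5, 23.9]
opening: 0.0659
```

Request:
step_arm(
  rows=[
    [1,[0,0,-1.5],0],
    [0,[0,0,-1.5],0],
    [0,[0,0,-1.5],0],
    [0,[0,0,-1.5],0],
    [0,[0,0,-1.5],0],
  ],
)

```text
t: 9.3
tcp_pos: [0.431, 0.2023, 0.0064]
tool_rot: [-2.312, -2.127, 0.001]
wrist_force: [0.7, -0.2, 0.1]
opening: 0.0849
```

Request:
step_arm(
  rows=[
    [0,[0,0,-20],0],
    [0,[0,0,-60],0],
    [0,[0,0,-110],0],
    [0,[0,0,-160],0],
    [0,[0,0,-180],0],
  ],
)

```text
t: 9.8
tcp_pos: [0.4319, 0.2026, 0.1907]
tool_rot: [2.31, 2.126, 0.007]
wrist_force: [0.3, 0.8, 0.2]
opening: 0.0851
```

```bash
python3 -c "
from h import *
go(.4753,-.193,.19,77.8)
c=cam('wrist');save(c,'w11.png')
c=cam('side');save(c,'s11.png',(170,160,320,260),5)
"
```

```text
t 9.80 tcp [0.4319 0.2026 0.1907] yaw -4.7 tilt -1.0000 op 0.0851 q6 0.38 F [0.3 0.8 0.2] 
 shift [-3.907e+02  7.600e+01  3.000e-01] roll -82.5
```

View pics/w11.png

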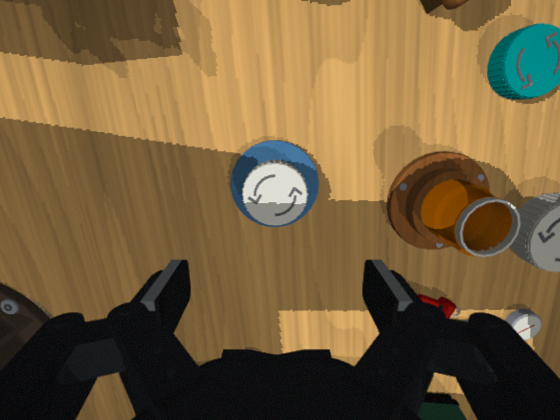

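View pics/s11.png

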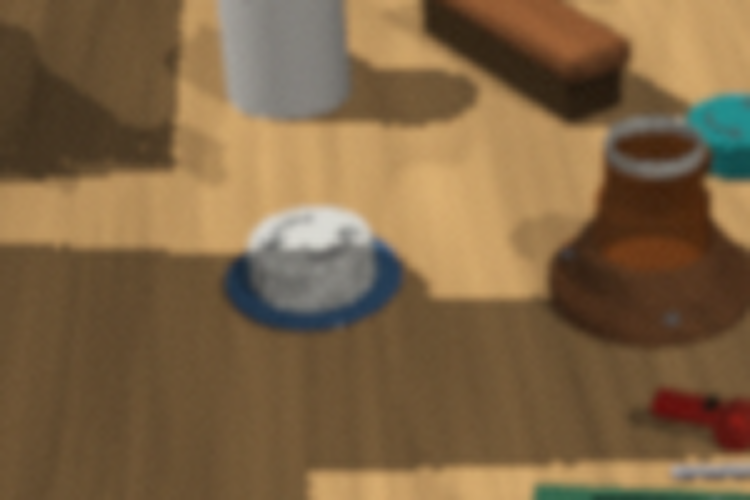

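```bash
python3 -c "
from h import *
go(.5753,-.193,.19,77.8)
"
```

```text
t 9.90 tcp [0.432  0.2026 0.1894] yaw -4.7 tilt -1.0000 op 0.0855 q6 0.38 F [ 0.   0.4 -0.5] 
 shift [-382.4  175.6   -0.4] roll -82.5
```

Request:
step_arm(
  rows=[
    [0,[-382,176,0],-82.5],
    [0,[-382,176,0],-82.5],
    [0,[-382,176,0],-82.5],
    [0,[-382,176,0],-82.5],
    [0,[-382,176,0],-82.5],
  ],
)

```text
t: 10.4
tcp_pos: [0.5071, -0.006, 0.1852]
tool_rot: [-1.488, -2.765, 0.001]
wrist_force: [1.3, 0.4, -0.5]
opening: 0.0856
```

```bash
python3 -c "
from h import *
go(.5753,-.193,.19,77.8)
"
```

```text
t 10.40 tcp [ 0.5071 -0.006   0.1852] yaw 33.4 tilt -1.0000 op 0.0856 q6 -0.73 F [ 1.3  0.4 -0.5] 
 shift [-193.7  -46.2   -5. ] roll -44.4
```

Request:
step_arm(
  rows=[
    [0,[-166,-40,0],-39.5],
    [0,[-166,-40,0],-39.5],
    [0,[-166,-40,0],-39.5],
    [0,[-166,-40,0],-39.5],
    [0,[-166,-40,0],-39.5],
  ],
)

```text
t: 10.9
tcp_pos: [0.5647, -0.1684, 0.1844]
tool_rot: [-0.471, -3.104, -0.0]
wrist_force: [-0.1, 0.1, -0.9]
opening: 0.0853
```

```bash
python3 -c "
from h import *
go(.5753,-.193,.19,77.8)
c=cam('wrist');save(c,'w12.png')
"
```

```text
t 10.90 tcp [ 0.5647 -0.1684  0.1844] yaw 72.8 tilt -1.0000 op 0.0853 q6 -1.67 F [-0.1  0.1 -0.9] 
 shift [-17.4 -20.4  -5.6] roll -5.0
```

View pics/w12.png

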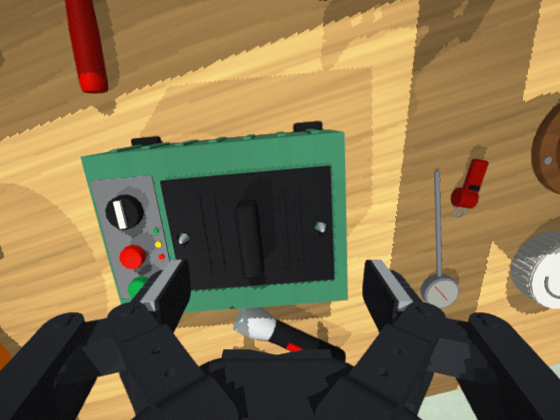

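Request:
step_arm(
  rows=[
    [0,[-17,-20,0],-5],
    [0,[-17,-20,0],-5],
    [0,[-17,-20,0],-5],
  ],
)

```text
t: 11.25
tcp_pos: [0.5742, -0.1889, 0.1854]
tool_rot: [-0.343, -3.121, -0.001]
wrist_force: [-0.4, -0.2, 0.1]
opening: 0.0853
```

```bash
python3 -c "
from h import *
go(.5753,-.193,.19,77.8)
c=cam('wrist');save(c,'w13.png',(120,120,440,360),2.5)
print(proj(c,[(.5753,-.193,.122),(.5875,-.1364,.1),(.563,-.2496,.1)]))
"
```

```text
t 11.25 tcp [ 0.5742 -0.1889  0.1854] yaw 77.4 tilt -1.0000 op 0.0853 q6 -1.78 F [-0.4 -0.2  0.1] 
 shift [-2.  -3.7 -4.6] roll -0.4
[[272.2895939  225.52814738]
 [344.14675491 215.74995298]
 [201.13918266 216.59438781]]
```

View pics/w13.png

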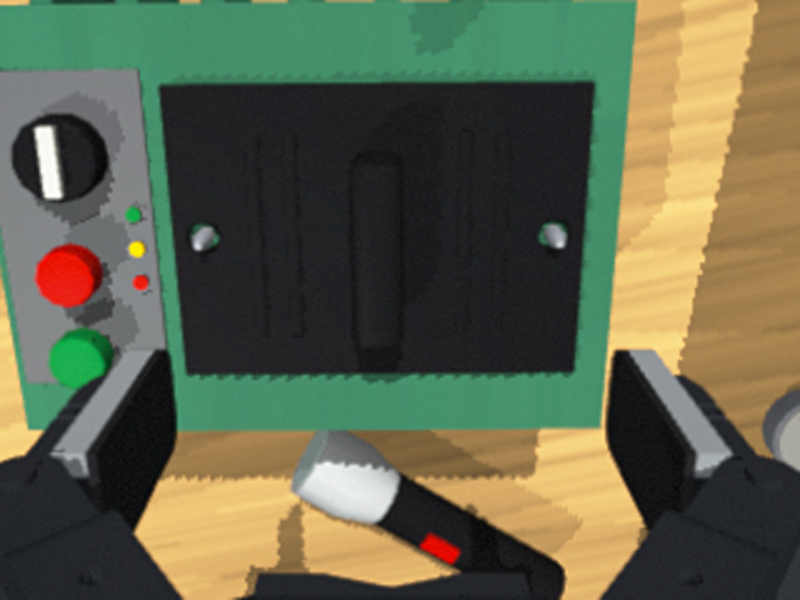

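The pins appear at (200,216) and (342,215), as predicted, and the rib runs straight in view near column 271. The grasp needs about −4 mm in tool y. I'll part-close the fingers, then go down.

Request:
step_arm(
  rows=[
    [0.5,[-1,-4,0],-0.4],
    [0.5,[-1,-4,20],-0.4],
    [0.5,[-1,-4,40],-0.4],
    [0.5,[-1,-4,50],-0.4],
    [0.5,[-1,-4,50],-0.4],
  ],
)

```text
t: 11.8
tcp_pos: [0.5743, -0.193, 0.1356]
tool_rot: [-0.328, -3.122, -0.001]
wrist_force: [0.2, -0.4, 0.2]
opening: 0.0429
```

```bash
python3 -c "
from h import *
go(.5753,-.193,.10,77.8)
c=cam('wrist');save(c,'w14.png',(120,120,440,360),2.5)
"
```

```text
t 11.80 tcp [ 0.5743 -0.193   0.1356] yaw 78.0 tilt -1.0000 op 0.0429 q6 -1.79 F [ 0.2 -0.4  0.2] 
 shift [-1.1  0.2 35.6] roll 0.2
```

View pics/w14.png

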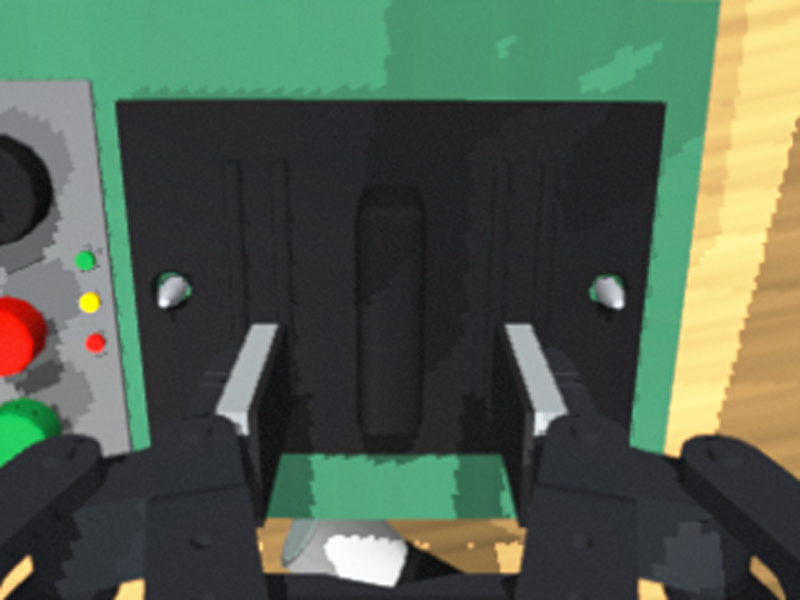

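Request:
step_arm(
  rows=[
    [0.5,[-0.5,-1,15],0],
    [0.5,[-0.5,-1,28],0],
    [0.5,[-0.5,-1,34],0],
    [0.5,[-0.5,-1,34],0],
    [0.5,[-0.5,-1,34],0],
  ],
)

```text
t: 12.35
tcp_pos: [0.5752, -0.1946, 0.103]
tool_rot: [0.328, 3.124, -0.0]
wrist_force: [0.7, -0.4, 1.3]
opening: 0.0428
```

Request:
step_arm(
  rows=[
    [1,[0,0,0],0],
    [1,[0,0,0],0],
    [1,[0,0,0],0],
    [1,[0,0,0],0],
  ],
)

```text
t: 12.75
tcp_pos: [0.5754, -0.1946, 0.1034]
tool_rot: [0.328, 3.123, -0.001]
wrist_force: [-1.1, 0.3, 6.4]
opening: 0.0145
```

```bash
python3 -c "
from h import *
go(.5753,-.193,.10,77.8)
c=cam('wrist');save(c,'w15.png',(120,120,440,360),2.5)
"
```

```text
t 12.75 tcp [ 0.5754 -0.1946  0.1034] yaw 78.0 tilt -1.0000 op 0.0145 q6 -1.80 F [-1.1  0.3  6.4] 
 shift [0.4 1.6 3.4] roll 0.2
```

View pics/w15.png

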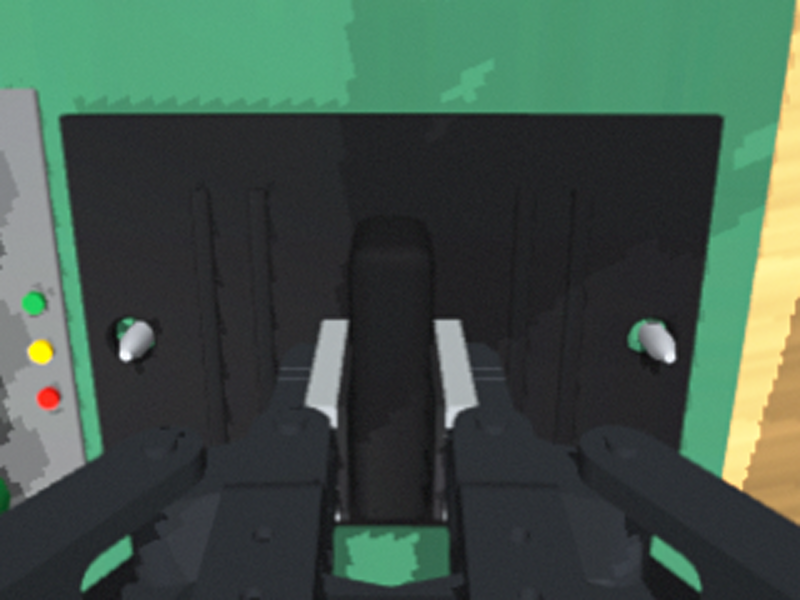

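Rib gripped. The seated TCP reference is (0.5754, −0.1946, 0.1034) at yaw 78.0. I'll lift straight up.

Request:
step_arm(
  rows=[
    [1,[0,0,-8],0],
    [1,[0,0,-16],0],
    [1,[0,0,-30],0],
    [1,[0,0,-50],0],
    [1,[0,0,-50],0],
  ],
)

```text
t: 13.3
tcp_pos: [0.5761, -0.195, 0.1558]
tool_rot: [0.327, 3.12, -0.003]
wrist_force: [-0.3, 0.9, -1.8]
opening: 0.0144
```

```bash
python3 -c "
from h import *
go(.475,.045,.15,77.8)
c=cam('wrist');save(c,'w16.png')
c=cam('top');save(c,'t16.png',(200,60,480,340),2)
"
```

```text
t 13.30 tcp [ 0.5761 -0.195   0.1558] yaw 78.0 tilt -1.0000 op 0.0144 q6 -1.80 F [-0.3  0.9 -1.8] 
 shift [148.8 213.8   4.8] roll 0.2
```

View pics/w16.png

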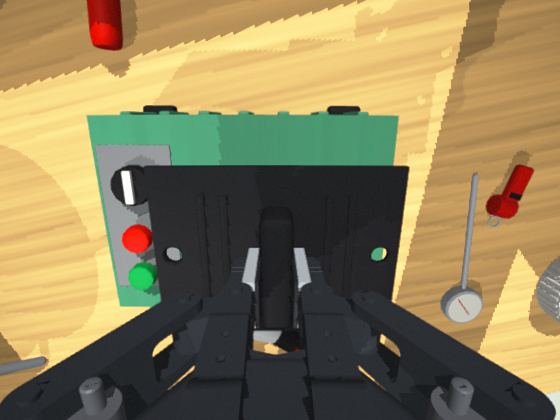

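View pics/t16.png

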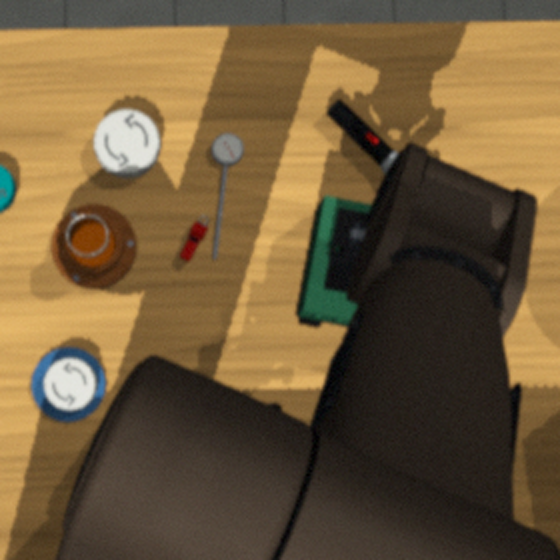

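```bash
python3 -c "
from h import *
go(.48,.05,.15)
c=cam('side');print(back(c,(210,279),.01),back(c,(183,283),.01))
save(c,'s16.png',(160,180,360,320),4)
"
```

```text
t 13.40 tcp [ 0.5751 -0.1945  0.1531] yaw 78.0 tilt -1.0000 op 0.0145 q6 -1.80 F [-0.3  0.3 -1.7] 
 shift [143.8 219.4   2.9] roll 0.0
[ 0.37343566 -0.05800827  0.01      ] [ 0.3139099  -0.06302379  0.01      ]
```

View pics/s16.png

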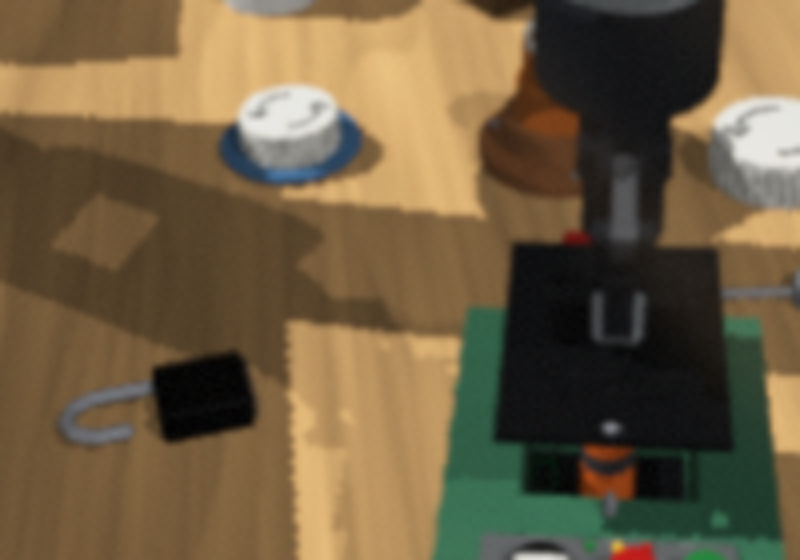

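The cell is visible in the bay under the lifted cover, and the patch around (0.48, 0.05) is clear of the padlock.

Request:
step_arm(
  rows=[
    [1,[144,219,0],0],
    [1,[144,219,0],0],
    [1,[144,219,0],0],
    [1,[144,219,0],0],
    [1,[144,219,0],0],
  ],
)

```text
t: 13.95
tcp_pos: [0.4827, 0.0398, 0.152]
tool_rot: [-0.329, -3.123, 0.0]
wrist_force: [2.3, 0.4, -2.0]
opening: 0.0147
```

Request:
step_arm(
  rows=[
    [1,[7,10,0],0],
    [1,[7,10,0],0],
  ],
)

```text
t: 14.15
tcp_pos: [0.4785, 0.051, 0.1523]
tool_rot: [-0.323, -3.124, 0.0]
wrist_force: [0.3, 0.2, -1.9]
opening: 0.0147
```

```bash
python3 -c "
from h import *
go(.48,.05,.0114)
"
```

```text
t 14.15 tcp [0.4785 0.051  0.1523] yaw 78.2 tilt -1.0000 op 0.0147 q6 -1.40 F [ 0.3  0.2 -1.9] 
 shift [ -1.8  -0.6 140.9] roll 0.0
```

Request:
step_arm(
  rows=[
    [1,[0,0,45],0],
    [1,[0,0,90],0],
    [1,[0,0,120],0],
    [1,[0,0,133],0],
    [1,[0,0,137],0],
  ],
)

```text
t: 14.65
tcp_pos: [0.4792, 0.0483, 0.0136]
tool_rot: [-0.33, -3.121, 0.001]
wrist_force: [0.5, 0.1, -0.5]
opening: 0.0146
```

Request:
step_arm(
  rows=[
    [1,[0,0,3],0],
    [1,[0,0,4],0],
    [1,[0,0,4],0],
  ],
)

```text
t: 14.95
tcp_pos: [0.4798, 0.0493, 0.0122]
tool_rot: [0.328, 3.123, -0.0]
wrist_force: [-1.0, 0.1, -1.6]
opening: 0.0143
```

Request:
step_arm(
  rows=[
    [1,[0,0,1],0],
    [1,[0,0,1],0],
  ],
)

```text
t: 15.15
tcp_pos: [0.4798, 0.0495, 0.0114]
tool_rot: [0.328, 3.123, -0.0]
wrist_force: [-1.1, -1.8, 4.7]
opening: 0.0145
```

Request:
step_arm(
  rows=[
    [0.4,[0,0,0],0],
    [0.4,[0,0,0],0],
    [0.4,[0,0,-15],0],
    [0.4,[0,0,-60],0],
    [0.4,[0,0,-110],0],
  ],
)

```text
t: 15.65
tcp_pos: [0.4785, 0.0496, 0.1211]
tool_rot: [-0.328, -3.121, 0.0]
wrist_force: [0.8, 0.3, -0.4]
opening: 0.0513
```

Request:
step_arm(
  rows=[
    [0.4,[0,0,-40],8],
    [0.4,[0,0,-70],16],
    [0.4,[0,0,-70],24],
    [0.4,[0,0,-70],32],
    [0.4,[0,0,-70],40],
  ],
)

```text
t: 16.15
tcp_pos: [0.4792, 0.0496, 0.191]
tool_rot: [1.385, 2.819, 0.0]
wrist_force: [-0.7, -0.2, -0.4]
opening: 0.0514
```

```bash
python3 -c "
from h import *
go(.5754,-.1946,.18,33)
c=cam('wrist');save(c,'w17.png')
"
```

```text
t 16.15 tcp [0.4792 0.0496 0.191 ] yaw 37.7 tilt -1.0000 op 0.0514 q6 -0.69 F [-0.7 -0.2 -0.4] 
 shift [-252.1  -73.2   11.1] roll 4.7
```

View pics/w17.png

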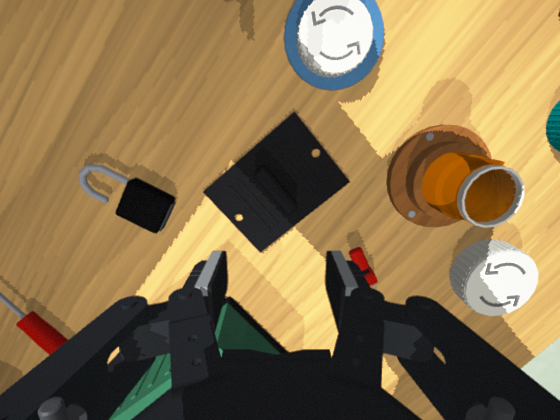

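Request:
step_arm(
  rows=[
    [0.4,[-252,-73,0],4],
    [0.4,[-252,-73,0],4],
    [0.4,[-252,-73,0],4],
    [0.4,[-252,-73,0],4],
    [0.4,[-252,-73,0],4],
  ],
)

```text
t: 16.7
tcp_pos: [0.5728, -0.1844, 0.1906]
tool_rot: [-1.47, -2.776, 0.0]
wrist_force: [0.2, 0.9, 0.1]
opening: 0.0512
```

Request:
step_arm(
  rows=[
    [0.4,[-12,-4,0],0],
    [0.4,[-12,-4,0],0],
    [0.4,[-12,-4,0],0],
  ],
)

```text
t: 17.0
tcp_pos: [0.5752, -0.1938, 0.1904]
tool_rot: [-1.472, -2.774, -0.0]
wrist_force: [-0.6, 0.2, -0.2]
opening: 0.0514
```

```bash
python3 -c "
from h import *
go(.5754,-.1946,.18,33)
c=cam('wrist');save(c,'w18.png',(140,100,420,310),2.8)
print(proj(c,(.5754,-.1946,.085)))
"
```

```text
t 17.00 tcp [ 0.5752 -0.1938  0.1904] yaw 34.1 tilt -1.0000 op 0.0514 q6 -1.03 F [-0.6  0.2 -0.2] 
 shift [-0.7 -0.3 10.4] roll 1.1
[[276.06761395 207.0748182 ]]
```

View pics/w18.png

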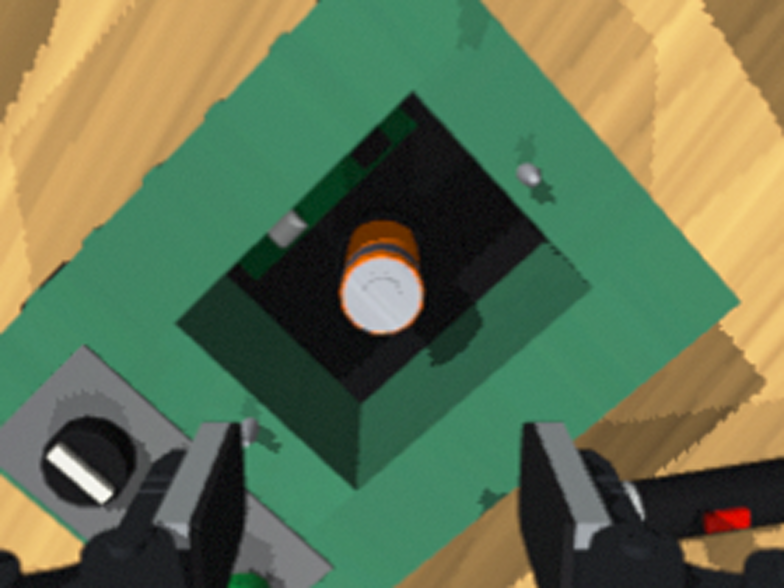

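Request:
step_arm(
  rows=[
    [0.4,[0,0,45],0],
    [0.4,[0,0,85],0],
    [0.4,[0,0,112],0],
    [0.4,[0,0,124],0],
    [0.4,[0,0,124],0],
  ],
)

```text
t: 17.55
tcp_pos: [0.5754, -0.1934, 0.0659]
tool_rot: [-1.471, -2.773, 0.0]
wrist_force: [-0.0, 0.5, 0.7]
opening: 0.0514
```

```bash
python3 -c "
from h import *
go(.5754,-.1946,.066,33)
c=cam('wrist');save(c,'w19.png',(140,150,420,360),2.8)
"
```

```text
t 17.55 tcp [ 0.5754 -0.1934  0.0659] yaw 34.1 tilt -1.0000 op 0.0514 q6 -1.03 F [-0.   0.5  0.7] 
 shift [-1.  -0.6 -0.1] roll 1.1
```

View pics/w19.png

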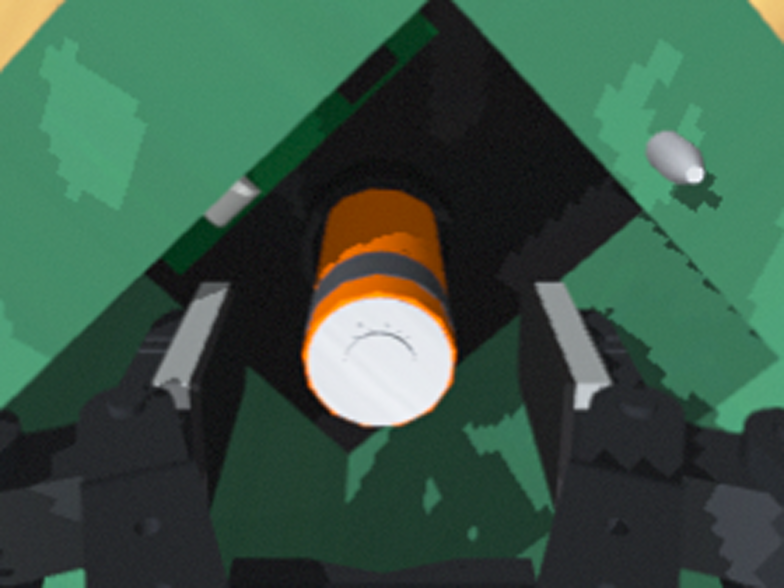

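Request:
step_arm(
  rows=[
    [1,[0,0,0],0],
    [1,[0,0,0],0],
    [1,[0,0,0],0],
    [1,[0,0,0],0],
  ],
)

```text
t: 18.0
tcp_pos: [0.5765, -0.1949, 0.0685]
tool_rot: [1.473, 2.771, 0.0]
wrist_force: [-0.6, 0.6, 6.5]
opening: 0.0239
```

Request:
step_arm(
  rows=[
    [1,[0,0,-8],0],
    [1,[0,0,-25],0],
    [1,[0,0,-60],0],
    [1,[0,0,-100],0],
    [1,[0,0,-135],0],
  ],
)

```text
t: 18.5
tcp_pos: [0.5757, -0.1946, 0.2046]
tool_rot: [1.474, 2.773, -0.0]
wrist_force: [0.9, 0.2, -0.7]
opening: 0.024
```

```bash
python3 -c "
from h import *
go(.618,.172,.205)
c=cam('wrist');save(c,'w20.png',(140,150,420,360),2.8)
c=cam('side');save(c,'s20.png',(220,140,420,330),4)
"
```

```text
t 18.50 tcp [ 0.5757 -0.1946  0.2046] yaw 34.0 tilt -1.0000 op 0.0240 q6 -1.03 F [ 0.9  0.2 -0.7] 
 shift [280.2 240.1  -0.6] roll 0.0
```

View pics/w20.png

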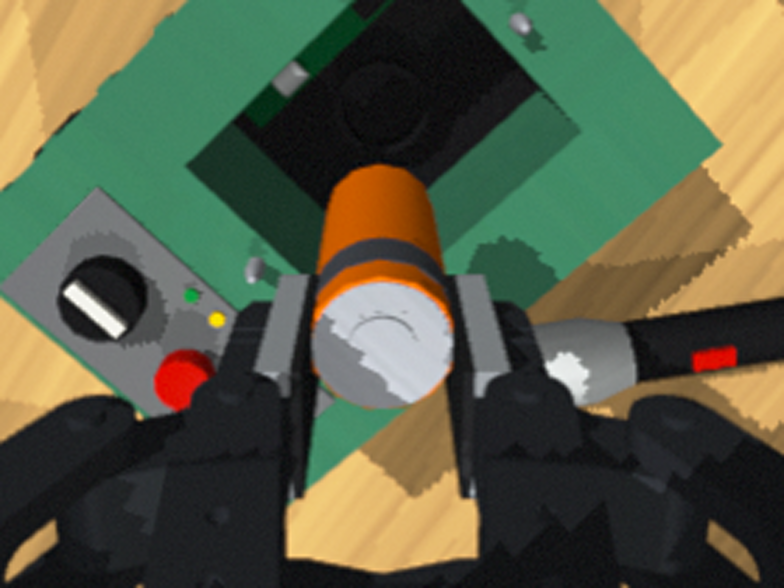

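View pics/s20.png

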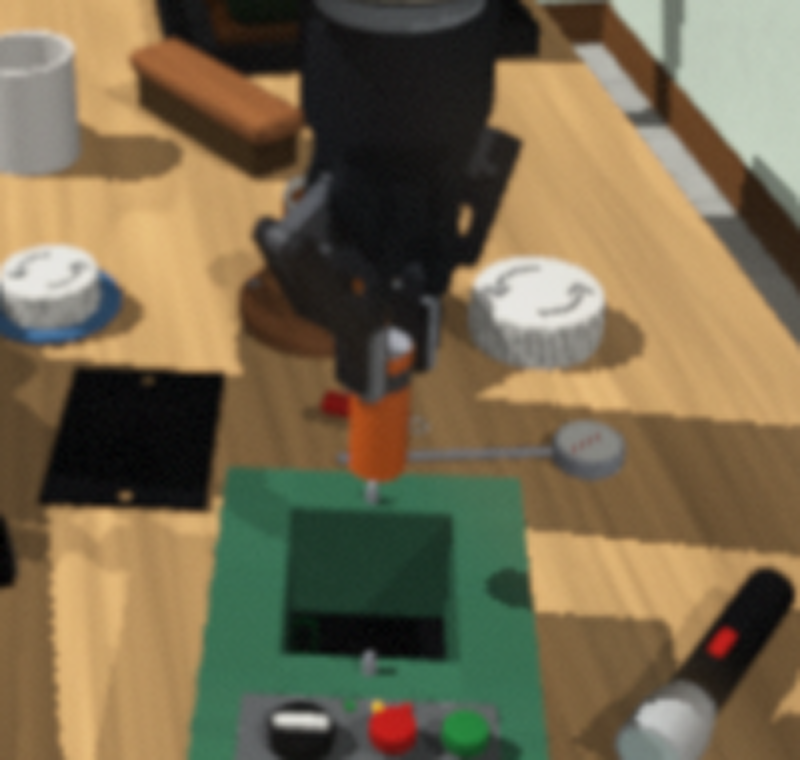

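Request:
step_arm(
  rows=[
    [1,[280,240,0],0],
    [1,[280,240,0],0],
    [1,[280,240,0],0],
    [1,[280,240,0],0],
    [1,[280,240,0],0],
  ],
)

```text
t: 19.1
tcp_pos: [0.6041, 0.0557, 0.2017]
tool_rot: [-1.475, -2.774, 0.0]
wrist_force: [-0.3, -0.4, -1.2]
opening: 0.0237
```

Request:
step_arm(
  rows=[
    [1,[90,77,0],0],
    [1,[90,77,0],0],
    [1,[90,77,0],0],
    [1,[90,77,0],0],
  ],
)

```text
t: 19.5
tcp_pos: [0.6175, 0.1737, 0.2013]
tool_rot: [-1.47, -2.776, 0.0]
wrist_force: [0.3, -0.5, -1.1]
opening: 0.0241
```

```bash
python3 -c "
from h import *
go(.618,.172,.205)
c=cam('wrist');save(c,'w21.png',(140,100,420,310),2.8)
a=np.linspace(0,2*np.pi,361)
p=proj(c,np.array((.618,.172,.096))+np.c_[.0285*np.cos(a),.0285*np.sin(a),0*a]); print(p.min(0),p.max(0))
"
```

```text
t 19.50 tcp [0.6175 0.1737 0.2013] yaw 34.2 tilt -1.0000 op 0.0241 q6 -0.43 F [ 0.3 -0.5 -1.1] 
 shift [-1.7 -0.6 -3.7] roll 0.0
[243.08120406 175.77111432] [308.4569468  238.43082719]
```

View pics/w21.png

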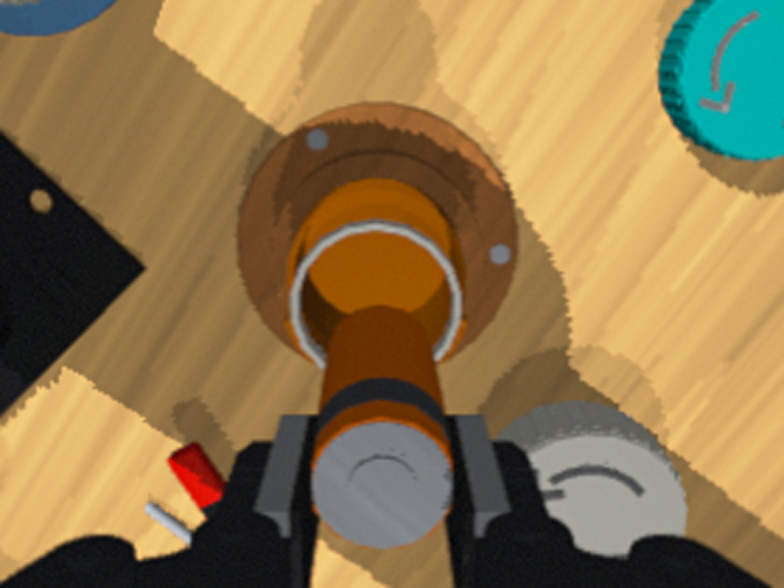

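Request:
step_arm(
  rows=[
    [1,[-1,-1,30],0],
    [1,[-1,-1,50],0],
    [1,[-1,-1,65],0],
    [1,[-1,-1,65],0],
  ],
)

```text
t: 19.95
tcp_pos: [0.6168, 0.1679, 0.1347]
tool_rot: [-1.476, -2.77, 0.004]
wrist_force: [0.7, 0.4, -1.3]
opening: 0.0234
```

Request:
step_arm(
  rows=[
    [1,[0,0,12],0],
    [1,[0,0,24],0],
    [1,[0,0,28],0],
    [1,[0,0,28],0],
  ],
)

```text
t: 20.35
tcp_pos: [0.6175, 0.1698, 0.108]
tool_rot: [-1.474, -2.773, 0.001]
wrist_force: [0.4, -0.1, -1.0]
opening: 0.0238
```

```bash
python3 -c "
from h import *
go(.618,.172,.1075)
c=cam('wrist');save(c,'w22.png',(140,100,420,310),2.8)
c=cam('side');save(c,'s22.png',(240,120,370,240),5)
"
```

```text
t 20.35 tcp [0.6175 0.1698 0.108 ] yaw 34.0 tilt -1.0000 op 0.0238 q6 -0.43 F [ 0.4 -0.1 -1. ] 
 shift [1.5 1.7 0.5] roll 0.0
```

View pics/w22.png

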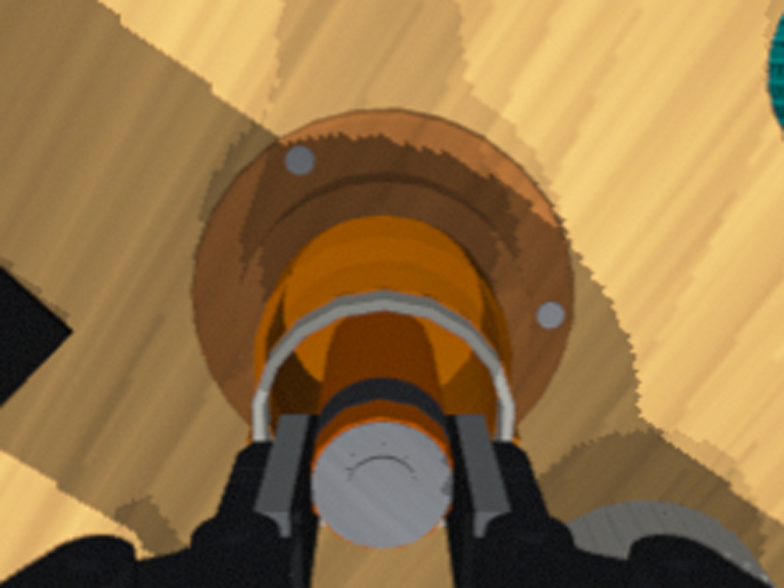

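View pics/s22.png

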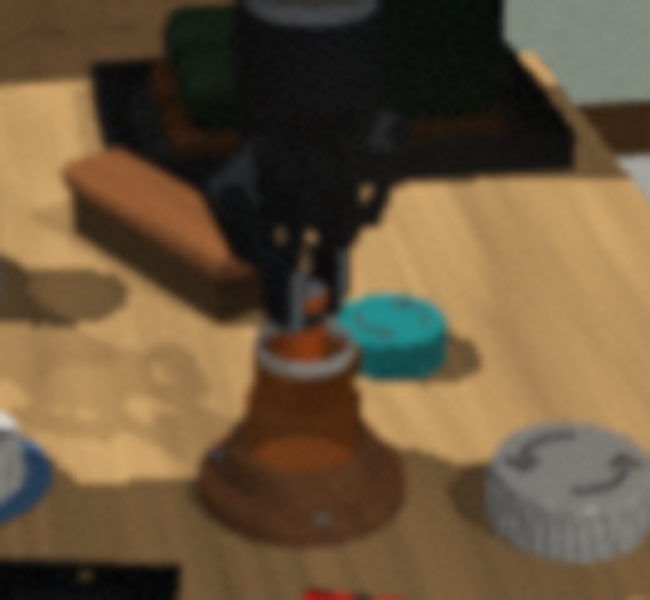

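Cell hangs about 35 mm inside the mouth, centred. Release, then lift.

Request:
step_arm(
  rows=[
    [0.4,[1,1,0],0],
    [0.4,[1,1,0],0],
    [0.4,[1,1,0],0],
    [0.4,[1,1,0],0],
    [0.4,[1,1,-40],0],
  ],
)

```text
t: 20.95
tcp_pos: [0.616, 0.171, 0.1448]
tool_rot: [-1.472, -2.768, 0.008]
wrist_force: [-0.0, -0.2, 0.8]
opening: 0.0512
```

Request:
step_arm(
  rows=[
    [0.4,[0,0,-45],0],
    [0.4,[0,0,-50],0],
  ],
)

```text
t: 21.15
tcp_pos: [0.6197, 0.1718, 0.2041]
tool_rot: [1.471, 2.768, 0.008]
wrist_force: [0.7, -0.4, -0.5]
opening: 0.0515
```

```bash
python3 -c "
from h import *
go(.4798,.0495,.12,78)
c=cam('wrist');save(c,'w23.png',(100,60,460,360),2.2)
"
```

```text
t 21.15 tcp [0.6197 0.1718 0.2041] yaw 34.0 tilt -1.0000 op 0.0515 q6 -0.43 F [ 0.7 -0.4 -0.5] 
 shift [ -22.8 -185.    82.8] roll -44.0
```

View pics/w23.png

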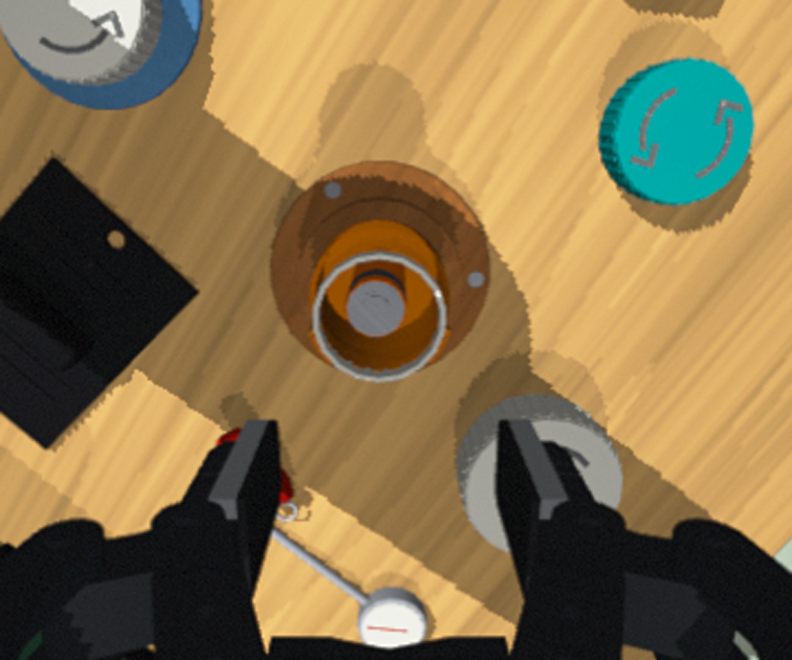

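The cell stands upright inside the tub. Back to the cover.

Request:
step_arm(
  rows=[
    [0.4,[-11,-92,0],-8],
    [0.4,[-23,-185,0],-16],
    [0.4,[-23,-185,0],-24],
    [0.4,[-23,-185,0],-32],
    [0.4,[-23,-185,0],-40],
  ],
)

```text
t: 21.7
tcp_pos: [0.474, 0.047, 0.198]
tool_rot: [-0.431, -3.109, 0.001]
wrist_force: [-0.4, 0.1, 0.3]
opening: 0.0513
```

Request:
step_arm(
  rows=[
    [0.4,[0,0,20],-4],
    [0.4,[0,0,40],-4],
    [0.4,[0,0,40],-4],
  ],
)

```text
t: 22.0
tcp_pos: [0.4761, 0.0487, 0.1563]
tool_rot: [-0.328, -3.12, 0.001]
wrist_force: [0.9, -0.5, 0.3]
opening: 0.0512
```

```bash
python3 -c "
from h import *
go(.4798,.0495,.0114,78)
c=cam('wrist');save(c,'w24.png',(120,120,440,360),2.5)
"
```

```text
t 22.00 tcp [0.4761 0.0487 0.1563] yaw 78.0 tilt -1.0000 op 0.0512 q6 -1.40 F [ 0.9 -0.5  0.3] 
 shift [ -4.2   1.7 144.9] roll -0.0
```

View pics/w24.png

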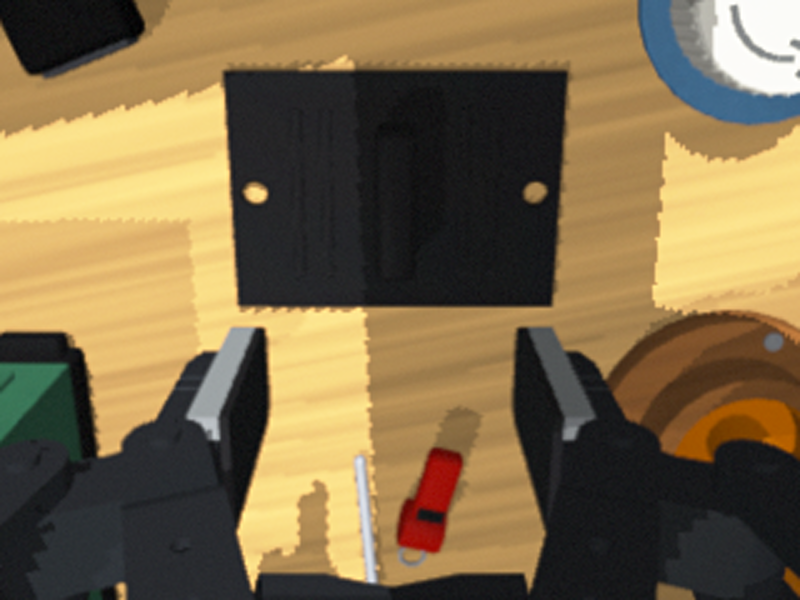

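Request:
step_arm(
  rows=[
    [0.4,[-4,2,45],0],
    [0.4,[-4,2,90],0],
    [0.4,[-4,2,120],0],
    [0.4,[-4,2,137],0],
    [0.4,[-4,2,137],0],
  ],
)

```text
t: 22.55
tcp_pos: [0.4813, 0.05, 0.0203]
tool_rot: [-0.328, -3.121, 0.001]
wrist_force: [-0.2, 0.7, 0.1]
opening: 0.0515
```

```bash
python3 -c "
from h import *
go(.4798,.0495,.0114,78)
c=cam('wrist');save(c,'w25.png',(120,120,440,360),2.5)
"
```

```text
t 22.55 tcp [0.4813 0.05   0.0203] yaw 78.0 tilt -1.0000 op 0.0515 q6 -1.39 F [-0.2  0.7  0.1] 
 shift [ 1.3 -0.8  8.9] roll 0.0
```

View pics/w25.png

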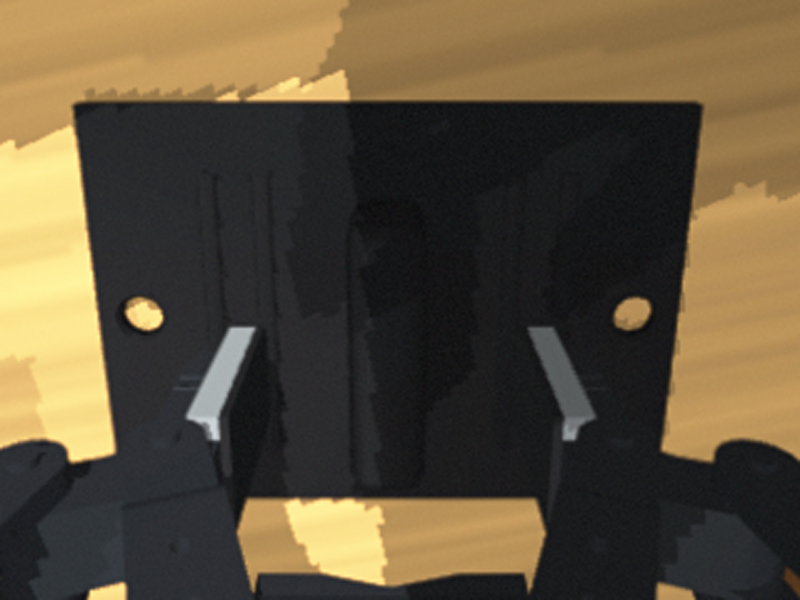

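Request:
step_arm(
  rows=[
    [0.4,[0.8,-0.8,6],0],
    [0.4,[0.8,-0.8,7.5],0],
    [0.4,[0.8,-0.8,7.5],0],
  ],
)

```text
t: 22.9
tcp_pos: [0.4811, 0.0493, 0.0148]
tool_rot: [0.328, 3.123, -0.0]
wrist_force: [-0.5, -0.4, 0.8]
opening: 0.0509
```

```bash
python3 -c "
from h import *
go(.4798,.0495,.0114,78)
"
```

```text
t 22.90 tcp [0.4811 0.0493 0.0148] yaw 78.0 tilt -1.0000 op 0.0509 q6 -1.40 F [-0.5 -0.4  0.8] 
 shift [ 1.3 -0.1  3.4] roll 0.0
```

Request:
step_arm(
  rows=[
    [0.4,[1.2,0,2.5],0],
    [0.4,[1.2,0,2.5],0],
  ],
)

```text
t: 23.1
tcp_pos: [0.4796, 0.0496, 0.0118]
tool_rot: [0.328, 3.124, -0.0]
wrist_force: [-0.3, -0.4, -0.2]
opening: 0.0515
```

Request:
step_arm(
  rows=[
    [1,[0,0,0],0],
    [1,[0,0,0],0],
    [1,[0,0,0],0],
    [1,[0,0,0],0],
  ],
)

```text
t: 23.5
tcp_pos: [0.4798, 0.0496, 0.012]
tool_rot: [0.328, 3.124, -0.0]
wrist_force: [-1.3, -0.0, 5.4]
opening: 0.0145
```

```bash
python3 -c "
from h import *
go(.4798,.0495,.0114,78)
c=cam('wrist');save(c,'w26.png',(120,120,440,360),2.5)
"
```

```text
t 23.50 tcp [0.4798 0.0496 0.012 ] yaw 78.0 tilt -1.0000 op 0.0145 q6 -1.40 F [-1.3 -0.   5.4] 
 shift [-0.  -0.   0.6] roll 0.0
```

View pics/w26.png

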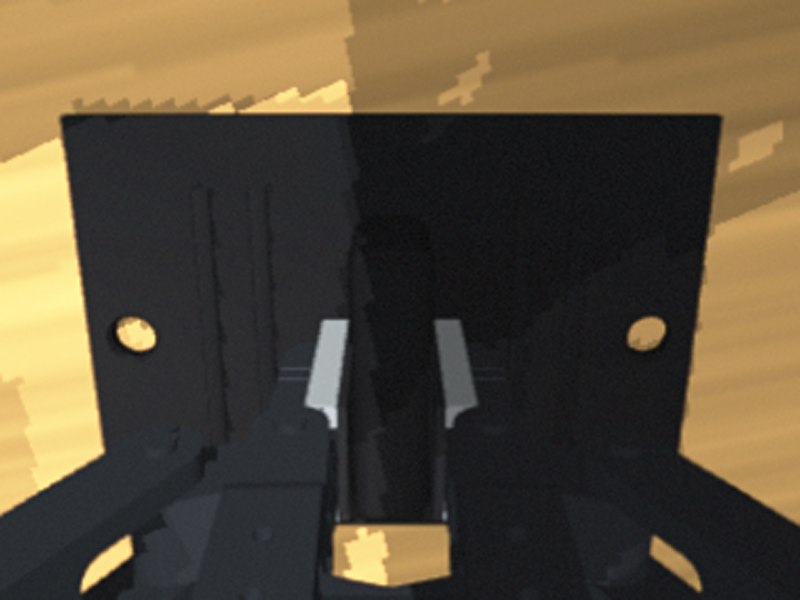

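The cover sits in the grip exactly as in the seated picture (edge from (62,115) to (720,115) in both crops). I'll lift it and return to the recorded pose.

Request:
step_arm(
  rows=[
    [1,[0,0,-30],0],
    [1,[0,0,-80],0],
    [1,[0,0,-130],0],
    [1,[0,0,-150],0],
    [1,[0,0,-150],0],
  ],
)

```text
t: 24.05
tcp_pos: [0.4807, 0.0496, 0.1644]
tool_rot: [0.327, 3.119, 0.0]
wrist_force: [0.4, -0.3, -2.5]
opening: 0.0149
```

```bash
python3 -c "
from h import *
go(.5754,-.1946,.15,78)
"
```

```text
t 24.05 tcp [0.4807 0.0496 0.1644] yaw 78.0 tilt -1.0000 op 0.0149 q6 -1.40 F [ 0.4 -0.3 -2.5] 
 shift [-143.3 -219.2   14.9] roll 0.0
```

Request:
step_arm(
  rows=[
    [1,[-143,-219,5],0],
    [1,[-143,-219,5],0],
    [1,[-143,-219,5],0],
    [1,[-143,-219,5],0],
    [1,[-143,-219,5],0],
  ],
)

```text
t: 24.55
tcp_pos: [0.5697, -0.1854, 0.1548]
tool_rot: [-0.328, -3.122, -0.001]
wrist_force: [1.3, 0.8, -1.6]
opening: 0.0146
```

Request:
step_arm(
  rows=[
    [1,[-7,-10,0],0],
    [1,[-7,-10,0],0],
    [1,[-7,-10,0],0],
  ],
)

```text
t: 24.85
tcp_pos: [0.5738, -0.1938, 0.1555]
tool_rot: [-0.328, -3.122, -0.002]
wrist_force: [-0.1, 1.4, -2.5]
opening: 0.0145
```

```bash
python3 -c "
from h import *
go(.5754,-.1946,.12,78)
"
```

```text
t 24.85 tcp [ 0.5738 -0.1938  0.1555] yaw 78.0 tilt -1.0000 op 0.0145 q6 -1.80 F [-0.1  1.4 -2.5] 
 shift [-1.8 -0.5 35.5] roll 0.0
```

Request:
step_arm(
  rows=[
    [1,[-1.5,-0.6,15],0],
    [1,[-1.5,-0.6,30],0],
    [1,[-1.5,-0.6,34],0],
    [1,[-1.5,-0.6,34],0],
    [1,[-1.5,-0.6,34],0],
  ],
)

```text
t: 25.35
tcp_pos: [0.5762, -0.1952, 0.1231]
tool_rot: [0.327, 3.124, -0.0]
wrist_force: [-0.1, -0.2, -0.9]
opening: 0.0147
```

```bash
python3 -c "
from h import *
for i in range(3):
  go(.5754,-.1946,.1034,78); c=cam('wrist')
save(c,'w27.png',(120,120,440,360),2.5)
"
```

```text
t 25.35 tcp [ 0.5762 -0.1952  0.1231] yaw 78.1 tilt -1.0000 op 0.0147 q6 -1.80 F [-0.1 -0.2 -0.9] 
 shift [ 0.9  0.4 19.7] roll 0.1
t 25.40 tcp [ 0.5762 -0.1954  0.1234] yaw 78.0 tilt -1.0000 op 0.0149 q6 -1.80 F [ 0.   0.9 -1.9] 
 shift [ 1.   0.6 20. ] roll 0.0
t 25.45 tcp [ 0.5763 -0.1955  0.1235] yaw 78.0 tilt -1.0000 op 0.0143 q6 -1.80 F [-0.2 -0.3 -1.8] 
 shift [ 1.   0.7 20.1] roll 0.0
```

View pics/w27.png

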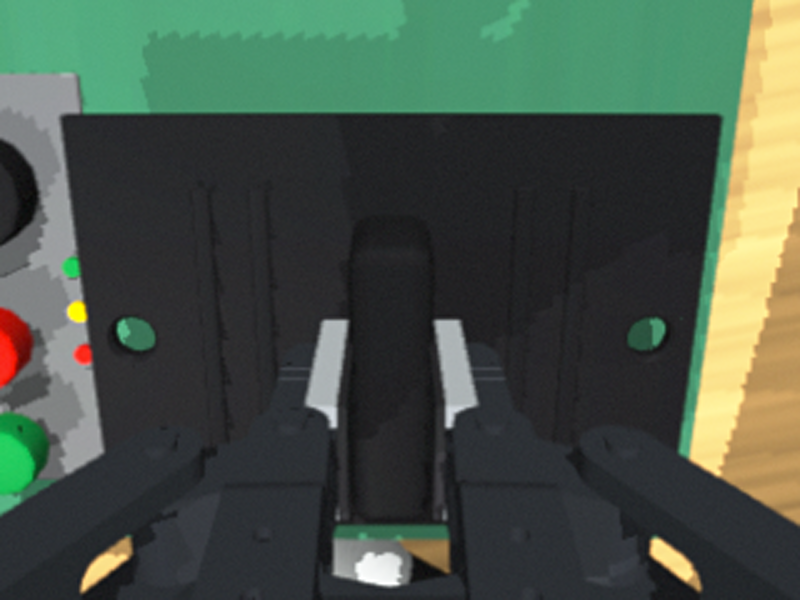

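Request:
step_arm(
  rows=[
    [1,[0.9,0.6,4],0],
    [1,[0.9,0.6,7],0],
    [1,[0.9,0.6,7],0],
    [1,[0.9,0.6,7],0],
  ],
)

```text
t: 25.9
tcp_pos: [0.5752, -0.1949, 0.1158]
tool_rot: [-0.328, -3.124, 0.0]
wrist_force: [-0.6, -0.3, -0.9]
opening: 0.0145
```

```bash
python3 -c "
from h import *
c=cam('wrist'); go(.5754,-.1946,.1034,78)
save(c,'w28.png',(120,120,440,360),2.5)
"
```

```text
t 25.95 tcp [ 0.5753 -0.1949  0.1159] yaw 78.0 tilt -1.0000 op 0.0147 q6 -1.80 F [ 0.5  0.3 -1.8] 
 shift [-0.1  0.3 12.5] roll 0.0
```

View pics/w28.png

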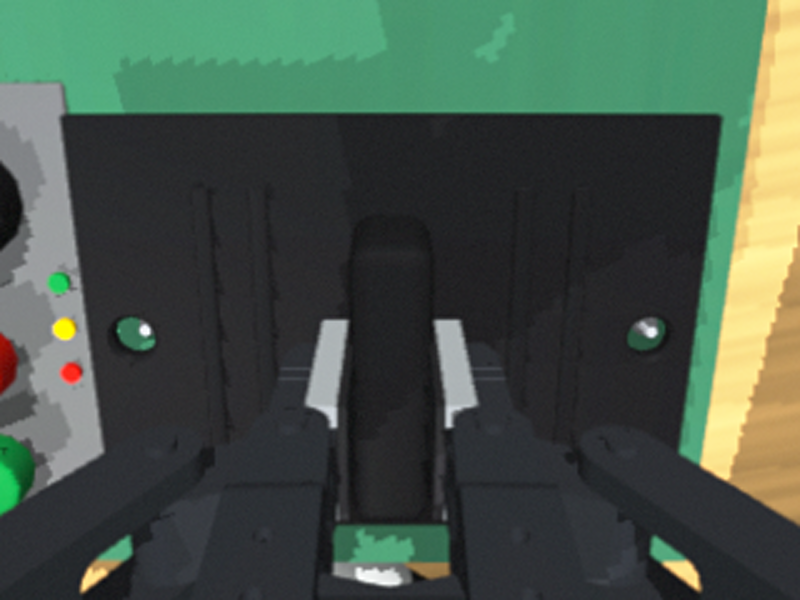

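Both pin tips show in their holes (left at (145,330), right at (650,328) in the crop). Lower on.

Request:
step_arm(
  rows=[
    [1,[0,0.5,3],0],
    [1,[0,0.5,6],0],
    [1,[0,0.5,6],0],
  ],
)

```text
t: 26.25
tcp_pos: [0.5752, -0.1943, 0.1094]
tool_rot: [-0.328, -3.124, -0.0]
wrist_force: [-1.1, 0.1, -1.2]
opening: 0.0146
```

Request:
step_arm(
  rows=[
    [1,[0,0,3],0],
    [1,[0,0,5],0],
    [1,[0,0,5],0],
  ],
)

```text
t: 26.55
tcp_pos: [0.5752, -0.1944, 0.1046]
tool_rot: [-0.328, -3.124, -0.0]
wrist_force: [-0.5, 1.5, -1.7]
opening: 0.0146
```

```bash
python3 -c "
from h import *
c=cam('wrist'); go(.5754,-.1946,.1034,78)
save(c,'w29.png',(120,120,440,360),2.5)
"
```

```text
t 26.60 tcp [ 0.5753 -0.1944  0.1047] yaw 78.0 tilt -1.0000 op 0.0145 q6 -1.80 F [-0.7  0.  -2.3] 
 shift [-0.1 -0.2  1.3] roll 0.0
```

View pics/w29.png

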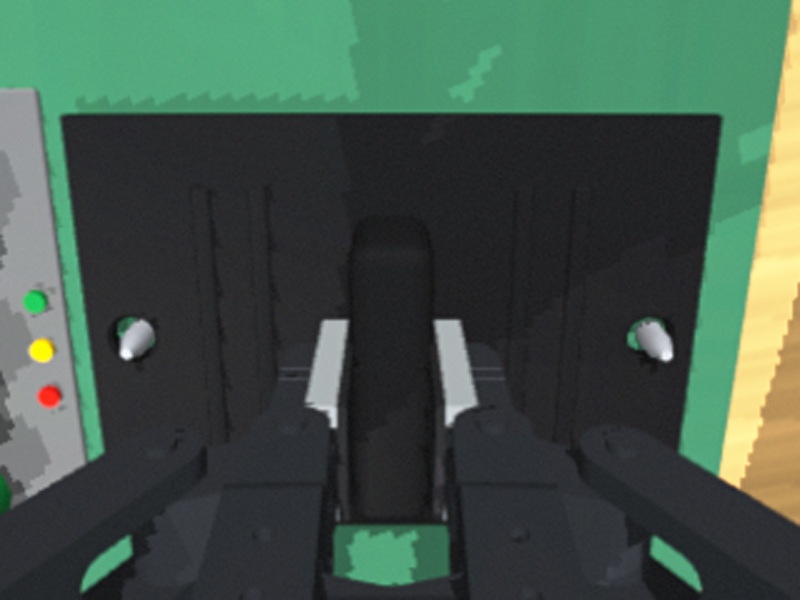

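Request:
step_arm(
  rows=[
    [1,[0,0,1.5],0],
    [1,[0,0,1.5],0],
  ],
)

```text
t: 26.8
tcp_pos: [0.5755, -0.1944, 0.104]
tool_rot: [0.328, 3.124, -0.0]
wrist_force: [-1.5, -0.7, 3.7]
opening: 0.0145
```

Request:
step_arm(
  rows=[
    [0.5,[0,0,0],0],
    [0.5,[0,0,0],0],
    [0.5,[0,0,0],0],
    [0.5,[0,0,-20],0],
    [0.5,[0,0,-60],0],
  ],
)

```text
t: 27.3
tcp_pos: [0.5743, -0.1939, 0.1615]
tool_rot: [-0.328, -3.119, -0.003]
wrist_force: [0.6, -0.4, 0.3]
opening: 0.0429
```

Request:
step_arm(
  rows=[
    [0.5,[0,0,-35],0],
    [0.5,[0,0,-40],0],
    [0.5,[0,0,-40],0],
  ],
)

```text
t: 27.6
tcp_pos: [0.5756, -0.1944, 0.2043]
tool_rot: [0.328, 3.123, -0.001]
wrist_force: [-0.2, 0.2, 0.5]
opening: 0.0428
```

```bash
python3 -c "
from h import *
c=cam('wrist'); go(.5754,-.1946,.1034,78)
save(c,'w30.png',(120,120,440,360),2.5)
c=cam('side');save(c,'s30.png',(200,160,390,370),3)
c=cam('top');save(c,'t30.png')
"
```

```text
t 27.65 tcp [ 0.5751 -0.1943  0.203 ] yaw 78.0 tilt -1.0000 op 0.0430 q6 -1.80 F [0.1 0.9 0.1] 
 shift [-0.4 -0.2 99.6] roll 0.0
```

View pics/w30.png

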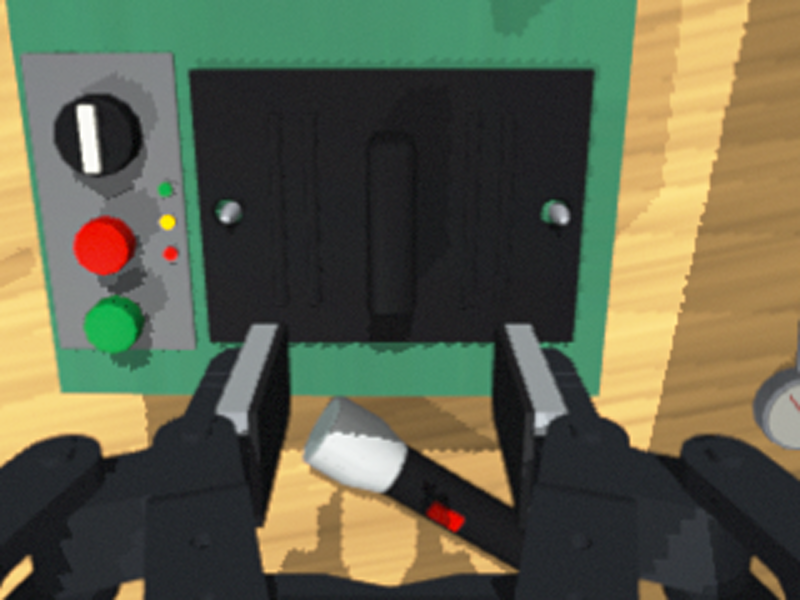

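View pics/s30.png

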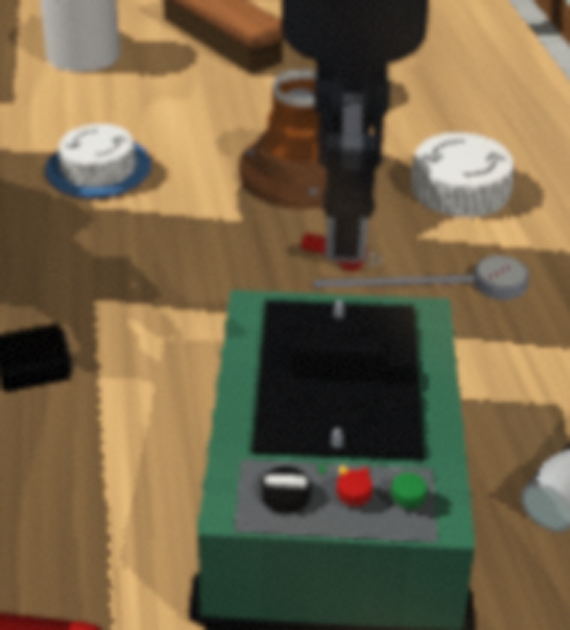

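View pics/t30.png

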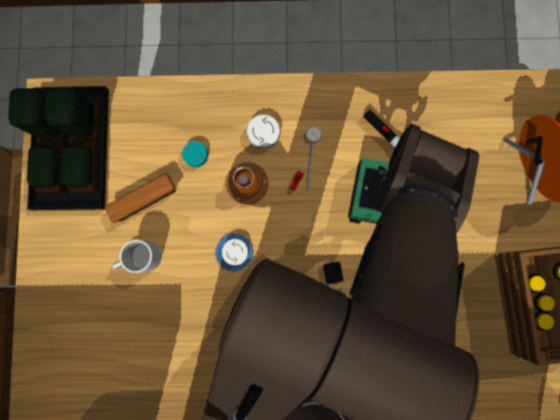

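The cover lies flat with both pins through it, the cap is on the coaster and the cell is in the tub. The bystanders look unmoved and the gripper is clear, so I'll hand in.

```bash
python3 -c "
from workcell import ticket
print(ticket.hand_in())
"
```

```text
the job is handed in; nothing more can be done
None
```

The job is finished and handed in at about 27.7 s of the 72 s allowed; the hand-in gave no verdict.

- **Cap:** I pressed it to its stop at about 22 N, turned it about 62° anticlockwise and lifted it off. It stands upright and centred on the coaster.
- **Cell:** I took it from the bay, lowered it about 35 mm into the tub's mouth and let it drop. The wrist picture shows it standing upright inside. The tub is left open.
- **Cover:** I laid it on the clear patch, then put it back on the pins. It met its seat at a tool position within about 0.6 mm of where I first gripped it. The last pictures show both pins standing through its holes and the cover lying flat.

In the last pictures the padlock, whistle, probe, torch, mug and boot brush look where they were; the arm hides part of the top view. The screwdriver was out of clear view there, but nothing I did came near it. The gripper was about 100 mm clear of everything with wrist force near zero. No check failed; the camera views differed from each other by a few millimetres when locating the cap and coaster.

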